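Load the housing shell and crank the feeder home

ROBOT

A 6-joint arm with a two-finger parallel gripper is mounted at the origin on the work surface. World frame = base frame: x ahead of the robot, y to its left, z up, the work surface at z = 0. Lengths are in m, angles in rad, forces in N, time in s.
With the tool pointing down it reaches from about 0.425 to 0.95 m from the base axis. Payload 3.5 kg.
Tool frame: the origin (TCP) lies between the finger pads; the fingertips stand 17 mm ahead of it and the grasp point (between the pads) lies 2 mm behind it; z points along the fingers, y is the direction in which the jaws open and shut (so a half turn about z gives the same grasp; the last joint's range is limited). The gripper opens to 85 mm and grips with 20 to 120 N. Pads are 22 mm wide; open, the fingers measure 114 mm over their backs; the gripper's body (76 mm by 85 mm) begins 54 mm behind the grasp point. The pads swing forward as they close: fully open they stand 13 mm farther back than shut.
Start: joints at [-1.392, 0.286, 1.577, -0, 1.279, -0.15], TCP at [0.218, -0.639, 0.248] pointing down, gripper open.
Joint ranges: [-2.77, 2.77], [-0.9, 2.22], [0.21, 2.48], [-1.53, 4.67], [0.24, 2.81], [-2.84, 2.84]. Speed limits (rad/s): [2.79, 2.79, 3.14, 3.14, 3.14, 3.14].

INTERFACE

Orientations are given as a unit quaternion [x, y, z, w].
In Python, from plant import ctrl gives the robot as it stands.
- The arm moves only by the tool carry_out, never from a script. Its argument "commands" is a list of rows, each an object with "delta_pos": the shift along the tool's x, y, z in m, a list of three; "delta_rot": the turn, a rotation vector about the tool's x, y, z in rad, a list of three; "claw": the opening in per cent of the stroke, from 0 (shut) to 100 (fully open). A call has 1 to 8 rows; each row is the pose to reach, as a shift and turn from the pose measured when the call began, along the tool's axes at that moment; what a row does not reach only later rows make up. A row lasts 1/12 s, in which the tool goes at most 41.7 mm and 7.16 degrees, less where a joint would pass 70% of its speed; a pose out of reach is approached as far as the arm can. A call with a gripper value outside its range is refused whole. The fingers move at their own pace and stop on an object; "force" is the grip in N (left out, the last holds). Time passes only in rows, so rows that repeat a pose let the fingers close. It gives the time, the measured TCP pose, the force and the opening at its end, in the units of the state.
- ctrl.get_state(): the state, without advancing time (a new reading comes with each control period).
- ctrl.read_camera(name): name is "scene" or "side" or "wrist"; returns (picture, depth): 384x512x3 uint8, red, green, blue; 384x512 float32, m along the optical axis (not along the pixel's ray), 0 where there is no reading.
- ctrl.camera_info(name): a dict with "fx", "fy", "cx", "cy" (pixels), "rvec" (rotation vector, rad) and "tvec" (3), from world to camera coordinates, as OpenCV has them; the wrist camera has in their place "mount" (4x4, takes a point from camera to tool coordinates, whose origin is the TCP and whose axes are the flange's). Camera axes: x right, y down, z forward; pixel columns grow to the right and rows downward; lengths in m; the calibration is good to about 2 mm. A picture is of the moment at which its call begins: read the wrist's pose just before it. camera_info takes no time and is no camera call.
- ctrl.sign_off(): hands the job in, once; it reports no verdict.
The state is a dict: "time": time; "qpos": joint angles; "dq": joint speeds; "joint_efforts": joint torques, N m; "eef_pos": TCP position; "tcp_rot": TCP orientation; "contact_force": force on the tool from outside, world axes, zero at the start; "wrist_torque": the same for the moment, N m; "opening": opening from 0.0 (shut) to 1.0 (fully open).
Only numpy, scipy, OpenCV 4.12 (cv2) and the standard library are available. Lean on these libraries where they do the work, as an engineer would, in place of code of your own. Each camera call takes 0.05 s, during which the arm holds its last target.

TASK

Set the loose grey housing shell into the nest on the blue carrier, open side up and right down on the nest floor. Then take the crank's black knob and wind it clockwise (seen from above), steadily through the heavy point in each turn without letting it race ahead once it eases, until the carrier is pressed firmly against the red end buffer (clearly firmer than the heavy point) but not rammed into it. Leave it resting against the buffer with the shell still in its nest, let go, and leave the other things on the bench alone.

Things in the scene. Friction and masses are not known exactly. Their poses are not given: they have to be found in the camera images.
- shell_mid (a point): Centre (half-way up) of the loose grey open-topped housing shell: 48 (its x) by 84 (its y) by 24 mm tall, 3 mm walls, about 80 g. Its z points up, out of the open side. It is the only loose shell; the shells in the blue tray on the left stay there. It may go into the nest either way round.
- nest (a point): Centre of the nest floor, the blue carrier's top face (90 x 110 mm). The shell's 84 mm side goes along nest y, with 3 mm play all round; seated, shell_mid is 12 mm above this point. 8 mm high steel edges at both ends and the corners; the middle 60 mm of each long side is open for fingers. z up; the carrier slides along nest +y, away from the crank, 40 mm per clockwise turn.
- carrier: The blue carrier; origin 12 mm under nest, same axes. Its end stop has a red tip that gives softly for 8 mm (up to 12 N), then goes hard 57 to 83 mm from the carrier's place at crank 0: set anew each time, not reported, between the 2nd and a 3rd heavy point. Hard, it hardly yields below 70 N, then 60 N more per mm. Wanted 75 to 130 N: 10 to 16 N along the knob's path, friction included.
- crank_axis (a point): Point on the crank's upright axis, at the height of the middle of the knob (130 mm above the bench). Its axes are those of the feed unit: z up, y along the rails from the crank to the carrier.
- knob_mid (a point): Middle of the black knob: upright cylinder, 24 mm across, 55 mm tall, that spins freely on its pin, so it can be held without turning the hand. It runs round crank_axis on a 60 mm radius. The steel crank arm lies right under it, its top 27 mm below this point; nothing taller than the knob stands within 120 mm of the axis.
- crank (a joint): Crank angle, rad, growing clockwise from above; 0: knob on the -x side of crank_axis. Starts within 0.5. Turning takes about 2.5 N at the knob; in the 0.5 rad before 2.0 and 8.3 an orange lobe lifts a sprung roller and it takes up to 10 N (heavy point), then the spring drives it on. Never let it turn faster than 4 rad/s. Let go, it stays put, save on the lobe; off the hard stop it springs back a bit.
- tin_mid (a point): Bystander: centre of a bare metal tin, 64 mm in diameter, 50 mm tall, loose.
- screwdriver: Bystander: a green-handled screwdriver, 170 mm long, lying in front of the robot, loose; origin at its underside.
- bottle: Bystander: a white bottle, 60 mm in diameter, 150 mm tall, loose, origin under its base.
- tape_roll: Bystander: a yellow roll, 90 mm in diameter, 24 mm tall, loose, origin under it.
Things that resemble listed ones, but are neither listed nor needed, are in the scene too. Several things look just like the part that bears shell_mid: the one meant starts farthest to the robot's right.

How it is judged:
By the outcome, as a careful person would: the job done as asked, in the order asked, and still so for the second after the job is handed in, with the robot touching nothing.
It also fails if it takes over 72 s, if anything falls off the work surface, if the arm or the gripper's body presses on something with over 40 N, if the wrist force passes 120 N, or if a joint passes its speed limit or range.

## Working session

There is one attempt and no reset: what is moved stays moved. The work goes in short steps, Python scripts to look and compute and a tool call to move; the robot and the scene stay as the last step left them, time stands still between calls to the robot, and variables do not carry over. Pictures are saved under pics/ and viewed, and the job is handed in when it is done.

Besides the shell and the picture viewer there is one more tool, called by a JSON object that holds its "api" and its "payload", one argument or row to a line. carry_out: Moves the arm, as the interface text tells. Its arguments: {"type":"object","properties":{"commands":{"type":"array"},"force":{"type":"number"}},"required":["commands"]}

```bash
ls; mkdir -p pics
cat > h.py <<'E'
import numpy as np, cv2
from plant import ctrl
from scipy.spatial.transform import Rotation as R
def cap(name):
    st=ctrl.get_state(); im,d=ctrl.read_camera(name)
    np.savez('pics/%s_%.2f.npz'%(name,st['time']),im=im,d=d,p=st['eef_pos'],q=st['tcp_rot']); np.savez('pics/last_%s.npz'%name,im=im,d=d,p=st['eef_pos'],q=st['tcp_rot'])
    return im,d
def T(name,z):
    ci=ctrl.camera_info(name)
    if name=='wrist':
        M=np.eye(4);M[:3,:3]=R.from_quat(z['q']).as_matrix();M[:3,3]=z['p'];return ci,M@np.array(ci['mount'])
    W=np.eye(4);W[:3,:3]=cv2.Rodrigues(np.array(ci['rvec'],float))[0];W[:3,3]=np.ravel(ci['tvec']);return ci,np.linalg.inv(W)
def px(name,u,v,z=None,Z=None):
    z=z or np.load('pics/last_%s.npz'%name); ci,M=T(name,z)
    ray=np.array([(u-ci['cx'])/ci['fx'],(v-ci['cy'])/ci['fy'],1])
    if Z is None: s=z['d'][int(round(v)),int(round(u))]
    else: s=(Z-M[2,3])/(M[:3,:3]@ray)[2]
    return M[:3,:3]@(ray*s)+M[:3,3]
def cloud(name,z=None):
    z=z or np.load('pics/last_%s.npz'%name); ci,M=T(name,z); d=z['d']
    v,u=np.mgrid[:384,:512]; P=np.stack([(u-ci['cx'])/ci['fx']*d,(v-ci['cy'])/ci['fy']*d,d],-1)
    P=P@M[:3,:3].T+M[:3,3]; P[d<=0]=np.nan; return P
def crop(im,x0,y0,x1,y1,fn,s=3):
    cv2.imwrite(fn,cv2.resize(im[y0:y1,x0:x1,::-1],None,fx=s,fy=s,interpolation=cv2.INTER_CUBIC))
E
python3 - <<'E'
from h import *
print(ctrl.get_state())
for n in['scene','side','wrist']:
    im,d=cap(n); cv2.imwrite('pics/%s0.png'%n,cv2.resize(im[:,:,::-1],None,fx=1.5,fy=1.5))
    print(n,ctrl.camera_info(n))
E
```

```text
pics
{'time': 0.0, 'qpos': array([-1.39200388e+00,  2.87188062e-01,  1.57813940e+00, -7.24609601e-06,
        1.27860315e+00, -1.50025036e-01]), 'dq': array([ 8.32374430e-04,  2.07050637e-03,  1.04006905e-03,  1.04456100e-03,
       -1.43768525e-03,  9.31282133e-05]), 'joint_efforts': array([-1.56779886e-03, -4.05978906e+01, -2.92628628e+01, -1.37963343e-04,
        5.71805664e-03, -5.49730181e-07]), 'eef_pos': array([ 0.21787583, -0.6382334 ,  0.24695255]), 'tcp_rot': array([ 9.86514453e-01,  1.63669997e-01, -2.02815776e-05, -1.16880846e-03]), 'contact_force': array([-0.68215652,  0.11350254, -0.6073655 ]), 'wrist_torque': array([ 0.00419844,  0.01840352, -0.01653758]), 'opening': 1.0025033438086404}
scene {'fx': 440.78761707347786, 'fy': 440.78761707347786, 'cx': 257.71825230198414, 'cy': 196.60338482007091, 'rvec': array([ 1.30701749,  2.14633785, -1.02492164]), 'tvec': array([ 0.25212481, -0.20813526,  1.79935327])}
side {'fx': 364.8775372462656, 'fy': 364.8775372462656, 'cx': 256.8471058089854, 'cy': 193.47165885472396, 'rvec': array([ 0.46358205, -2.53712236,  1.43922769]), 'tvec': array([0.47941589, 0.16769116, 0.80324296])}
wrist {'fx': 332.4839261715019, 'fy': 332.4839261715019, 'cx': 252.3294458150412, 'cy': 186.30111513941972, 'mount': array([[-1.38629324e-03, -9.55578186e-01, -2.94734472e-01,
         7.50234177e-02],
       [ 9.99998910e-01, -1.47442605e-03,  7.68069050e-05,
         3.44158760e-04],
       [-5.07959185e-04, -2.94734044e-01,  9.55579188e-01,
        -1.26018455e-01],
       [ 0.00000000e+00,  0.00000000e+00,  0.00000000e+00,
         1.00000000e+00]])}
```

View pics/scene0.png

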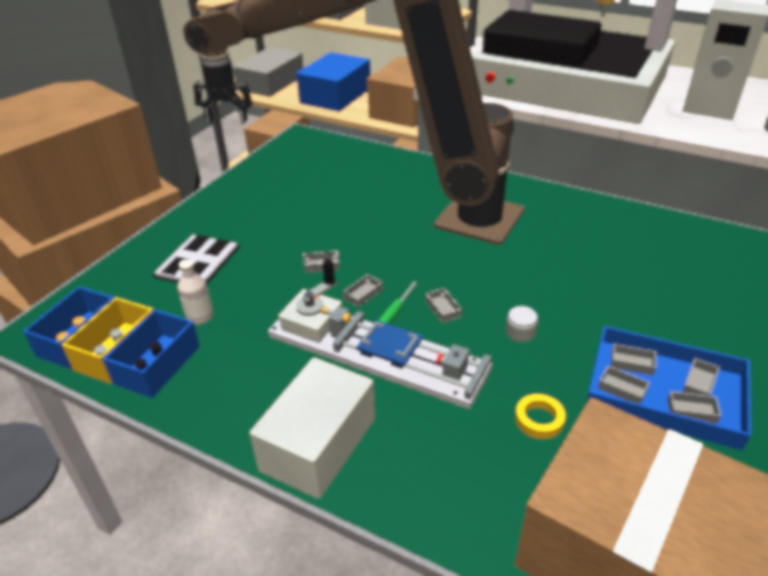

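View pics/side0.png

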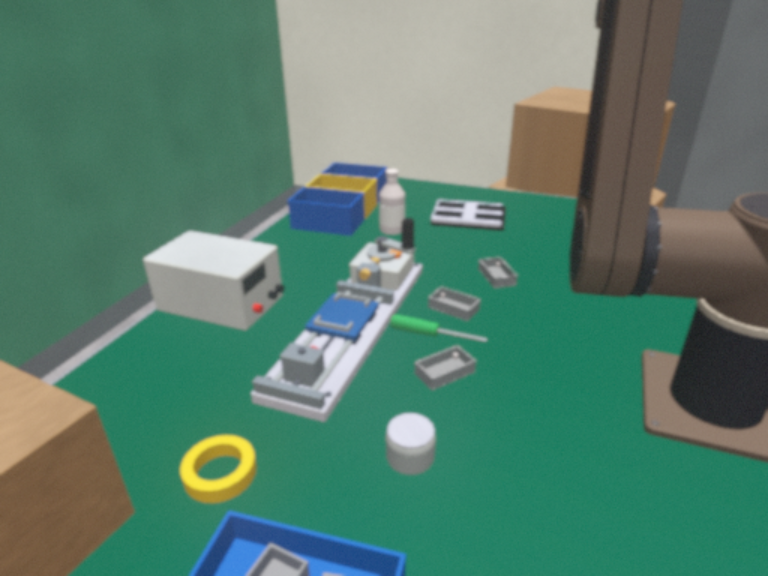

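View pics/wrist0.png

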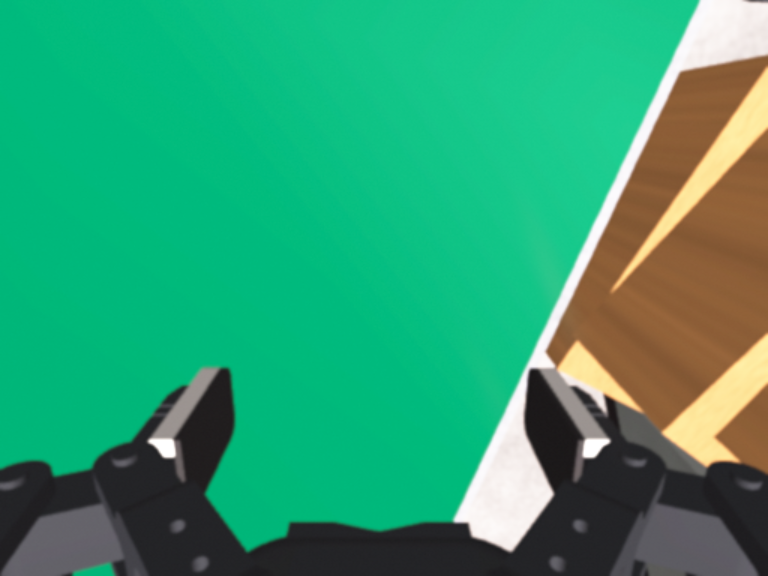

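Run:
```python
from h import *
z=np.load('pics/last_scene.npz');crop(z['im'],170,150,340,275,'pics/sc_crop.png',4)
z2=np.load('pics/last_side.npz');crop(z2['im'],160,130,340,280,'pics/sd_crop.png',4)
for u,v in[(320,261),(363,290),(443,304),(327,258),(328,272),(310,298),(390,340),(455,350),(440,359),(395,308),(522,318),(540,414)]:
    print((u,v),px('scene',u/1.5,v/1.5,z).round(3))
print()
for u,v in [(498,270),(455,302),(445,367),(408,222),(382,242),(346,315),(302,350)]: print((u,v),px('side',u/1.5,v/1.5,z2).round(3))
```

```text
(320, 261) [ 0.366 -0.28   0.008]
(363, 290) [ 0.416 -0.128  0.006]
(443, 304) [0.381 0.062 0.008]
(327, 258) [ 0.518 -0.151  0.16 ]
(328, 272) [ 0.537 -0.139  0.139]
(310, 298) [ 0.589 -0.154  0.101]
(390, 340) [0.583 0.032 0.053]
(455, 350) [0.566 0.169 0.07 ]
(440, 359) [0.584 0.145 0.05 ]
(395, 308) [ 0.459 -0.021  0.024]
(522, 318) [0.393 0.25  0.05 ]
(540, 414) [ 0.585  0.358 -0.002]

(498, 270) [ 0.373 -0.298  0.002]
(455, 302) [ 0.425 -0.141  0.003]
(445, 367) [0.39  0.054 0.002]
(408, 222) [ 0.52  -0.137  0.156]
(382, 242) [ 0.577 -0.151  0.1  ]
(346, 315) [0.571 0.035 0.048]
(302, 350) [0.576 0.177 0.074]
```

View pics/sc_crop.png

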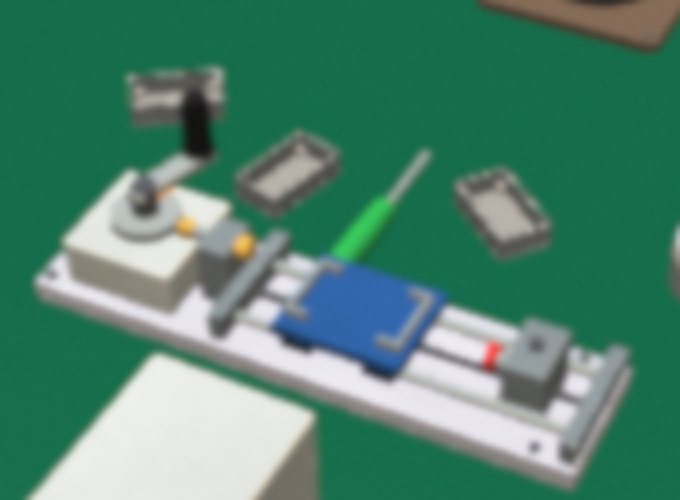

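View pics/sd_crop.png

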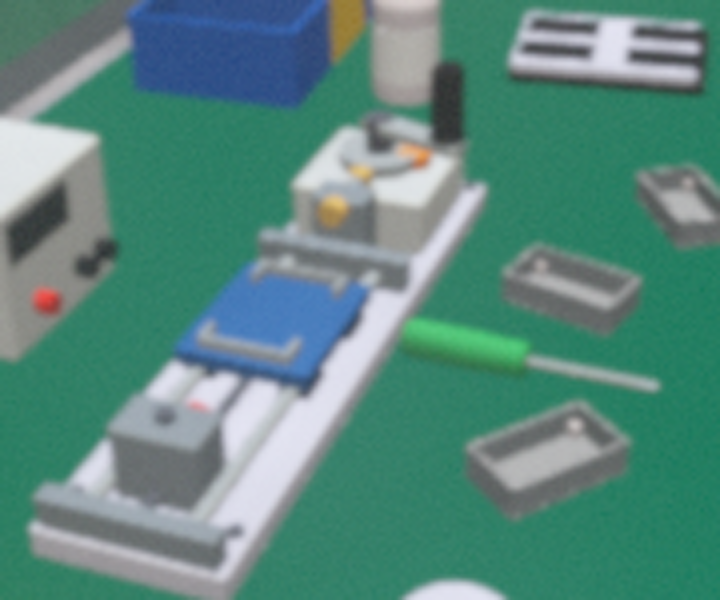

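Run:
```python
from h import *
for n in['scene','side']:
    P=cloud(n).reshape(-1,3)
    for c in[(0.37,-0.285)]:
        m=(abs(P[:,0]-c[0])<.08)&(abs(P[:,1]-c[1])<.08)&(P[:,2]>0.008)&(P[:,2]<.03)
        print(n,m.sum(),cv2.minAreaRect((P[m,:2]*1000).astype(np.float32)))
    m=(abs(P[:,0]-.52)<.06)&(abs(P[:,1]+.145)<.06)&(P[:,2]>0.125)&(P[:,2]<.2)
    q=P[m];print('knob',m.sum(),q[:,:2].mean(0),np.percentile(q,[2,50,98],axis=0).round(3).tolist())
s=ctrl.get_state();print(R.from_quat(s['tcp_rot']).as_matrix().round(3))
```

```text
scene 184 ((375.0429992675781, -292.98663330078125), (143.17233276367188, 126.44642639160156), 25.50227165222168)
knob 85 [ 0.53114876 -0.1437999 ] [[0.518, -0.155, 0.126], [0.533, -0.143, 0.148], [0.539, -0.135, 0.162]]
side 234 ((373.17034912109375, -269.730224609375), (49.1175422668457, 88.27320861816406), 34.18912124633789)
knob 117 [ 0.52350206 -0.13841704] [[0.514, -0.15, 0.126], [0.523, -0.137, 0.144], [0.536, -0.132, 0.159]]
[[ 0.946  0.323 -0.   ]
 [ 0.323 -0.946  0.002]
 [ 0.    -0.002 -1.   ]]
```

{"api": "carry_out", "payload": {
  "commands": [
    {"delta_pos":[0.027,-0.03,0],"delta_rot":[0,0,0],"claw":100},
    {"delta_pos":[0.055,-0.06,0],"delta_rot":[0,0,0],"claw":100},
    {"delta_pos":[0.083,-0.09,0],"delta_rot":[0,0,0],"claw":100},
    {"delta_pos":[0.11,-0.12,0],"delta_rot":[0,0,0],"claw":100},
    {"delta_pos":[0.137,-0.15,0],"delta_rot":[0,0,0],"claw":100},
    {"delta_pos":[0.165,-0.18,0],"delta_rot":[0,0,0],"claw":100},
    {"delta_pos":[0.192,-0.21,0],"delta_rot":[0,0,0],"claw":100},
    {"delta_pos":[0.22,-0.24,0],"delta_rot":[0,0,0],"claw":100}
  ]
}}

```text
time: 0.82
eef_pos: [0.3488, -0.3382, 0.2474]
tcp_rot: [0.987, 0.163, -0.0, -0.001]
contact_force: [1.0, -0.2, -0.0]
opening: 1.0
```

Run:
```python
from h import *
im,d=cap('wrist');cv2.imwrite('pics/w1.png',cv2.resize(im[:,:,::-1],None,fx=1.5,fy=1.5))
s=ctrl.get_state();print(s['time'],s['eef_pos'],s['qpos'])
```

```text
0.8667 [ 0.35107504 -0.33223394  0.24703138] [-0.97078454 -0.1432386   2.03365421  0.00568332  1.25702631  0.26561933]
```

View pics/w1.png

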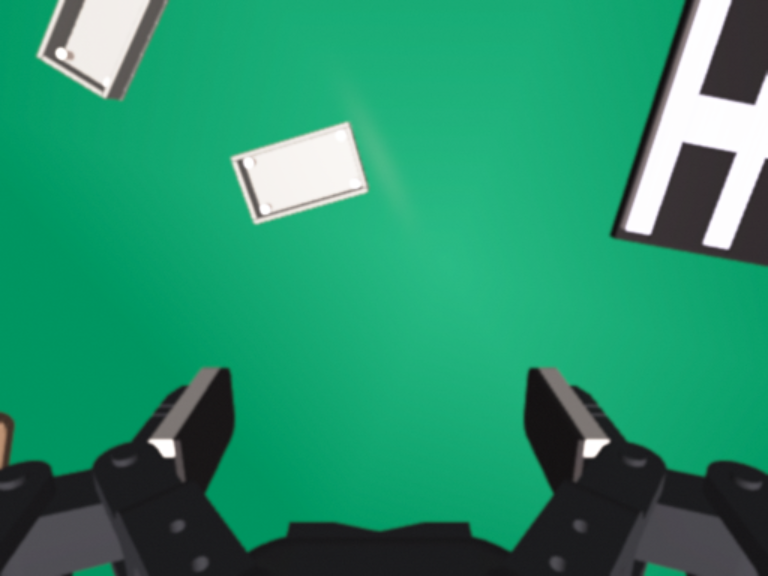

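```bash
cat >> h.py <<'E'
def totool(Pw):
    s=ctrl.get_state();Rm=R.from_quat(s['tcp_rot']).as_matrix();return Rm.T@(np.array(Pw)-s['eef_pos'])
E
python3 - <<'E'
from h import *
C=[px('wrist',u/1.5,v/1.5,Z=0.024) for u,v in[(232,157),(349,122),(367,190),(255,223)]]
C=np.array(C);print(C.round(4)); c=C.mean(0);print(c,totool([c[0],c[1],0.022]))
for i in range(4): print(np.linalg.norm(C[i]-C[(i+1)%4]))
L=(C[1]-C[0])+(C[2]-C[3]);Rm=R.from_quat(ctrl.get_state()['tcp_rot']).as_matrix();l=Rm.T@L;print('long dir world',np.degrees(np.arctan2(L[1],L[0])),'tool',np.degrees(np.arctan2(l[1],l[0])))
P=cloud('wrist').reshape(-1,3);m=(np.hypot(*(P[:,:2]-c[:2]).T)<.065)&(P[:,2]>.014)&(P[:,2]<.04);print(m.sum(),cv2.minAreaRect((P[m,:2]*1000).astype(np.float32)),np.percentile(P[m,2],[5,50,95]))
crop(np.load('pics/last_wrist.npz')['im'],130,60,270,170,'pics/w1c.png',5)
E
```

```text
[[ 0.3684 -0.2259  0.024 ]
 [ 0.4157 -0.2946  0.024 ]
 [ 0.3768 -0.3201  0.024 ]
 [ 0.3293 -0.2522  0.024 ]]
[ 0.37258332 -0.27321909  0.024     ] [ 0.03877244 -0.04716567  0.22551403]
0.08335987576669433
0.04655701439430208
0.08286076551247766
0.047157563728988584
long dir world -55.221308504650594 tool 74.27826804670306
939 ((372.0129699707031, -272.5591125488281), (48.05233383178711, 84.5040512084961), 34.48287582397461) [0.0150797  0.02390851 0.02548625]
```

View pics/w1c.png

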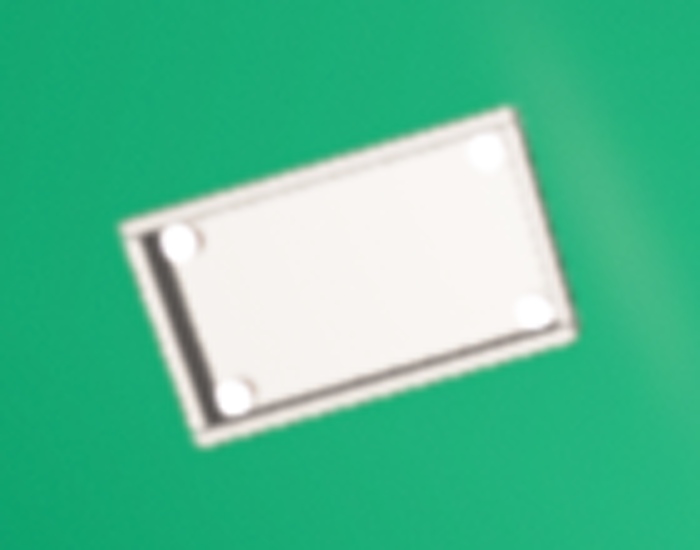

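{"api": "carry_out", "payload": {
  "commands": [
    {"delta_pos":[0.01,-0.012,0.02],"delta_rot":[0,0,-0.12],"claw":100},
    {"delta_pos":[0.02,-0.024,0.04],"delta_rot":[0,0,-0.24],"claw":100},
    {"delta_pos":[0.03,-0.036,0.06],"delta_rot":[0,0,-0.36],"claw":100},
    {"delta_pos":[0.039,-0.047,0.08],"delta_rot":[0,0,-0.48],"claw":100},
    {"delta_pos":[0.039,-0.047,0.1],"delta_rot":[0,0,-0.6],"claw":100},
    {"delta_pos":[0.039,-0.047,0.11],"delta_rot":[0,0,-0.72],"claw":100},
    {"delta_pos":[0.039,-0.047,0.12],"delta_rot":[0,0,-0.84],"claw":100},
    {"delta_pos":[0.039,-0.047,0.12],"delta_rot":[0,0,-0.96],"claw":100}
  ]
}}

```text
time: 1.53
eef_pos: [0.3715, -0.2726, 0.1248]
tcp_rot: [0.796, 0.605, 0.003, -0.005]
contact_force: [-0.8, 0.4, 0.1]
opening: 0.999
```

```bash
cat > tgt.py <<'E'
import sys
from h import *
# tgt.py x y z ang_deg(tool x world)
x,y,zz,a=map(float,sys.argv[1:5]);a=np.radians(a)
s=ctrl.get_state();Rm=R.from_quat(s['tcp_rot'])
Rt=np.array([[np.cos(a),np.sin(a),0],[np.sin(a),-np.cos(a),0],[0,0,-1]])
print('t',round(s['time'],2),'pos',s['eef_pos'].round(4),'dpos',totool([x,y,zz]).round(4),'drot',(Rm.inv()*R.from_matrix(Rt)).as_rotvec().round(4),'F',s['contact_force'].round(1),'q',s['qpos'].round(2),'op',round(s['opening'],3))
E
python3 tgt.py 0.3723 -0.273 0.018 124.7
```

```text
t 1.53 pos [ 0.3715 -0.2726  0.1248] dpos [-0.0014  0.0015  0.1068] drot [-3.000e-04 -1.240e-02 -8.774e-01] F [-0.8  0.4  0.1] q [-0.86 -0.04  2.18  0.01  1.01 -0.59] op 0.999
```

{"api": "carry_out", "payload": {
  "commands": [
    {"delta_pos":[-0.001,0.001,0.01],"delta_rot":[0,0,-0.12],"claw":100},
    {"delta_pos":[-0.001,0.001,0.02],"delta_rot":[0,0,-0.24],"claw":100},
    {"delta_pos":[-0.001,0.001,0.03],"delta_rot":[0,0,-0.36],"claw":100},
    {"delta_pos":[-0.001,0.001,0.035],"delta_rot":[0,0,-0.48],"claw":100},
    {"delta_pos":[-0.001,0.001,0.035],"delta_rot":[0,0,-0.6],"claw":100},
    {"delta_pos":[-0.001,0.001,0.035],"delta_rot":[0,-0.01,-0.72],"claw":100},
    {"delta_pos":[-0.001,0.001,0.035],"delta_rot":[0,-0.012,-0.84],"claw":100},
    {"delta_pos":[-0.001,0.001,0.035],"delta_rot":[0,-0.012,-0.877],"claw":100}
  ]
}}

```text
time: 2.2
eef_pos: [0.3719, -0.2731, 0.0895]
tcp_rot: [0.462, 0.887, 0.0, -0.001]
contact_force: [0.0, -0.2, 0.3]
opening: 0.995
```

```bash
python3 - <<'E'
from h import *
im,d=cap('wrist');cv2.imwrite('pics/w2.png',cv2.resize(im[:,:,::-1],None,fx=1.5,fy=1.5))
P=cloud('wrist').reshape(-1,3);m=(np.hypot(*(P[:,:2]-[.3723,-.273]).T)<.058)&(P[:,2]>.014)&(P[:,2]<.035);print(m.sum(),cv2.minAreaRect((P[m,:2]*1000).astype(np.float32)))
E
python3 tgt.py 0.3723 -0.273 0.018 124.7
```

```text
2944 ((372.22039794921875, -272.5736389160156), (48.04464340209961, 84.50357055664062), 34.503265380859375)
t 2.25 pos [ 0.372  -0.2732  0.0895] dpos [-0.0001  0.0004  0.0715] drot [-0.0001 -0.001   0.003 ] F [-0.3 -0.2 -0.7] q [-0.85  0.01  2.2  -0.    0.93 -1.46] op 0.994
```

View pics/w2.png

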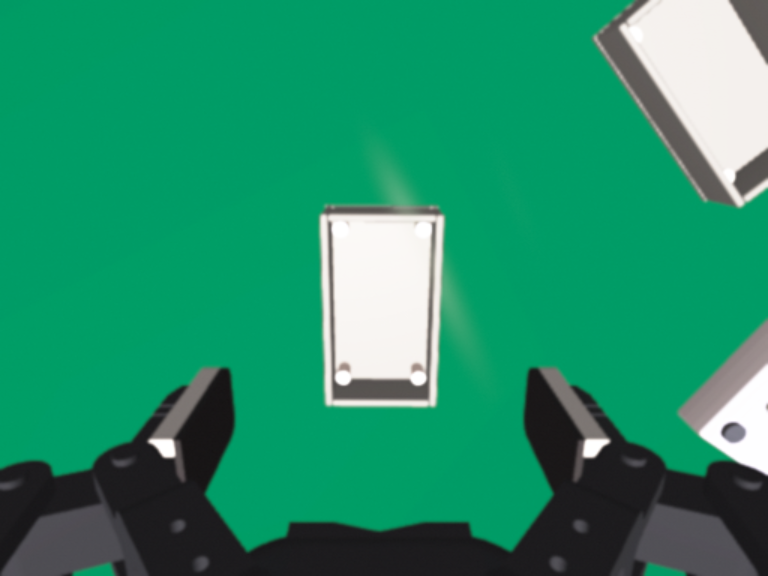

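{"api": "carry_out", "payload": {
  "commands": [
    {"delta_pos":[0,0.0,0.025],"delta_rot":[0,0,0],"claw":100},
    {"delta_pos":[0,0.0,0.045],"delta_rot":[0,0,0],"claw":100},
    {"delta_pos":[0,0.0,0.06],"delta_rot":[0,0,0],"claw":90},
    {"delta_pos":[0,0.0,0.067],"delta_rot":[0,0,0],"claw":80},
    {"delta_pos":[0,0.0,0.071],"delta_rot":[0,0,0],"claw":70},
    {"delta_pos":[0,0.0,0.071],"delta_rot":[0,0,0],"claw":65}
  ],
  "force": 30
}}

```text
time: 2.75
eef_pos: [0.3716, -0.2729, 0.018]
tcp_rot: [0.463, 0.886, 0.0, -0.001]
contact_force: [0.1, -0.3, -0.1]
opening: 0.649
```

{"api": "carry_out", "payload": {
  "commands": [
    {"delta_pos":[0,0,0],"delta_rot":[0,0,0],"claw":50},
    {"delta_pos":[0,0,0],"delta_rot":[0,0,0],"claw":45},
    {"delta_pos":[0,0,0],"delta_rot":[0,0,0],"claw":40},
    {"delta_pos":[0,0,0],"delta_rot":[0,0,0],"claw":40}
  ],
  "force": 30
}}

```text
time: 3.08
eef_pos: [0.372, -0.2733, 0.0188]
tcp_rot: [0.463, 0.886, 0.0, -0.0]
contact_force: [0.2, -0.9, 1.3]
opening: 0.556
```

```bash
python3 - <<'E'
from h import *
im,d=cap('wrist');cv2.imwrite('pics/w3.png',cv2.resize(im[:,:,::-1],None,fx=1.5,fy=1.5))
E
python3 tgt.py 0.3723 -0.273 0.018 124.7
```

```text
t 3.13 pos [ 0.3721 -0.2733  0.0188] dpos [0.0001 0.0004 0.0008] drot [-0.0001 -0.0008  0.0026] F [-0.   0.1  3. ] q [-0.85  0.16  2.22 -0.    0.77 -1.46] op 0.556
```

View pics/w3.png

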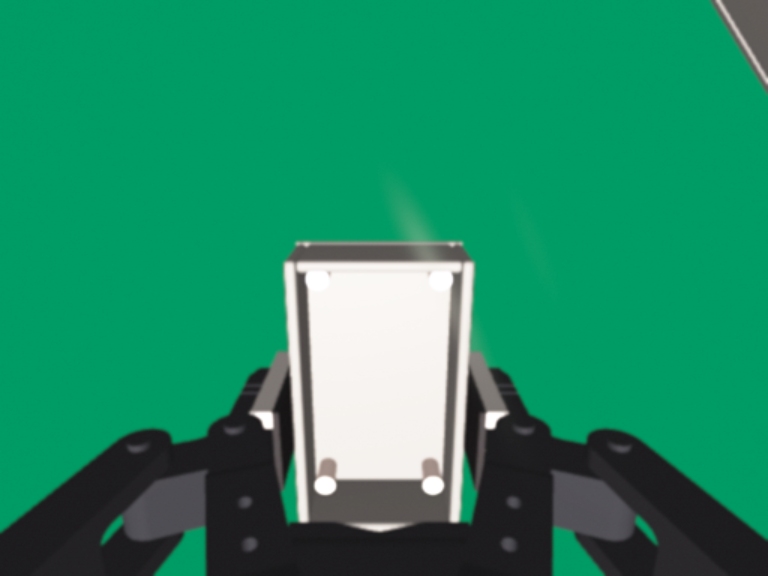

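{"api": "carry_out", "payload": {
  "commands": [
    {"delta_pos":[0,0,-0.01],"delta_rot":[0,0,0],"claw":40},
    {"delta_pos":[0,0,-0.04],"delta_rot":[0,0,0],"claw":40},
    {"delta_pos":[0,0,-0.08],"delta_rot":[0,0,0],"claw":40},
    {"delta_pos":[0,0,-0.12],"delta_rot":[0,0,0],"claw":40},
    {"delta_pos":[0,0,-0.16],"delta_rot":[0,0,0],"claw":40},
    {"delta_pos":[0,0,-0.2],"delta_rot":[0,0,0],"claw":40},
    {"delta_pos":[0,0,-0.23],"delta_rot":[0,0,0],"claw":40}
  ]
}}

```text
time: 3.72
eef_pos: [0.3725, -0.2738, 0.2536]
tcp_rot: [0.463, 0.886, -0.001, 0.002]
contact_force: [-0.3, -1.1, -0.4]
opening: 0.558
```

```bash
python3 - <<'E'
from h import *
for n in['scene','side']:
    z=np.load('pics/last_%s.npz'%n);P=cloud(n,z);im=z['im'].astype(int)
    m=(im[...,2]>im[...,0]+40)&(im[...,2]>im[...,1]+25)&(abs(P[...,0]-.58)<.12)&(abs(P[...,1]-.03)<.12)
    m=cv2.erode(m.astype(np.uint8),np.ones((2,2)))>0
    q=P[m];q=q[(q[:,2]>.04)&(q[:,2]<.06)];print(n,len(q),np.percentile(q[:,2],[5,50,95]),cv2.minAreaRect((q[:,:2]*1000).astype(np.float32)))
    # baseplate white
    m=(im.min(-1)>150)&(abs(P[...,0]-.58)<.15)&(abs(P[...,1])<.3)&(P[...,2]<.03);q=P[m];print(cv2.minAreaRect((q[:,:2]*1000).astype(np.float32)),np.percentile(q[:,2],[5,50,95]))
E
python3 tgt.py 0.58 0.03 0.24 93
```

```text
scene 554 [0.04530526 0.04944399 0.05308966] ((583.8826904296875, 31.806198120117188), (105.4171142578125, 91.65340423583984), 88.90389251708984)
((580.8289184570312, -33.961944580078125), (531.089111328125, 298.2235107421875), 89.86717224121094) [-0.75340405  0.01686565  0.02456084]
side 667 [0.04283865 0.04773791 0.0491869 ] ((577.69384765625, 33.16881561279297), (85.91595458984375, 107.2992935180664), 0.18384221196174622)
((545.4230346679688, -33.543212890625), (244.5236358642578, 535.439453125), 4.275197505950928) [0.01124341 0.01959095 0.02340816]
t 3.72 pos [ 0.3725 -0.2738  0.2536] dpos [0.1307 0.3439 0.0131] drot [0.0016 0.0042 0.556 ] F [-0.3 -1.1 -0.4] q [-0.85 -0.21  2.08 -0.    1.27 -1.46] op 0.558
```

```bash
python3 tgt.py 0.58 -0.03 0.245 92
```

```text
t 3.72 pos [ 0.3725 -0.2738  0.2536] dpos [0.0815 0.3096 0.0083] drot [0.0017 0.0042 0.5734] F [-0.3 -1.1 -0.4] q [-0.85 -0.21  2.08 -0.    1.27 -1.46] op 0.558
```

{"api": "carry_out", "payload": {
  "commands": [
    {"delta_pos":[0.008,0.03,0.001],"delta_rot":[0,0,0.07],"claw":40},
    {"delta_pos":[0.018,0.068,0.002],"delta_rot":[0,0,0.14],"claw":40},
    {"delta_pos":[0.028,0.106,0.003],"delta_rot":[0,0,0.22],"claw":40},
    {"delta_pos":[0.038,0.144,0.004],"delta_rot":[0,0,0.3],"claw":40},
    {"delta_pos":[0.048,0.182,0.005],"delta_rot":[0,0,0.38],"claw":40},
    {"delta_pos":[0.058,0.22,0.006],"delta_rot":[0,0,0.46],"claw":40},
    {"delta_pos":[0.067,0.256,0.007],"delta_rot":[0,0.004,0.52],"claw":40},
    {"delta_pos":[0.075,0.285,0.008],"delta_rot":[0,0.004,0.573],"claw":40}
  ]
}}

```text
time: 4.38
eef_pos: [0.5646, -0.0469, 0.2461]
tcp_rot: [0.695, 0.719, 0.001, 0.001]
contact_force: [0.2, 0.1, -1.5]
opening: 0.552
```

```bash
python3 tgt.py 0.58 -0.03 0.245 92
```

```text
t 4.38 pos [ 0.5646 -0.0469  0.2461] dpos [0.0164 0.0159 0.0011] drot [ 0.0025 -0.0006 -0.0011] F [ 0.2  0.1 -1.5] q [-0.26  0.05  1.85  0.    1.24 -0.3 ] op 0.552
```

{"api": "carry_out", "payload": {
  "commands": [
    {"delta_pos":[0.012,0.012,0.0],"delta_rot":[0.002,0,0],"claw":40},
    {"delta_pos":[0.016,0.016,0.0],"delta_rot":[0.002,0,0],"claw":40},
    {"delta_pos":[0.016,0.016,0.0],"delta_rot":[0.002,0,0],"claw":40}
  ]
}}

```text
time: 4.63
eef_pos: [0.5803, -0.0294, 0.2465]
tcp_rot: [0.694, 0.72, 0.0, 0.0]
contact_force: [-0.5, 0.2, 0.7]
opening: 0.557
```

```bash
python3 - <<'E'
from h import *
im,d=cap('wrist');cv2.imwrite('pics/w4.png',cv2.resize(im[:,:,::-1],None,fx=1.5,fy=1.5))
P=cloud('wrist');im=im.astype(int)
m=(im[...,2]>im[...,0]+40)&(im[...,2]>im[...,1]+25)&(abs(P[...,0]-.58)<.12)&(abs(P[...,1]-.03)<.12)
q=P[m];q=q[(q[:,2]>.03)&(q[:,2]<.06)];print(len(q),np.percentile(q[:,2],[5,50,95]),cv2.minAreaRect((q[:,:2]*1000).astype(np.float32)))
print(np.percentile(q,[0.3,1,99,99.7],axis=0))
E
python3 tgt.py 0.58 -0.03 0.245 92
```

```text
10388 [0.04725112 0.04849866 0.04980887] ((580.6251831054688, 28.02614402770996), (89.97928619384766, 115.97159576416016), 0.772973895072937)
[[ 0.53568593 -0.02583159  0.04603623]
 [ 0.53649335 -0.02488126  0.0466952 ]
 [ 0.62447982  0.08288897  0.05219133]
 [ 0.62518284  0.08365725  0.05649321]]
t 4.68 pos [ 0.5798 -0.0303  0.2464] dpos [0.0003 0.0002 0.0014] drot [-0.     -0.0001  0.0001] F [-0.4 -0.  -1.5] q [-0.23  0.08  1.82  0.    1.24 -0.26] op 0.553
```

View pics/w4.png

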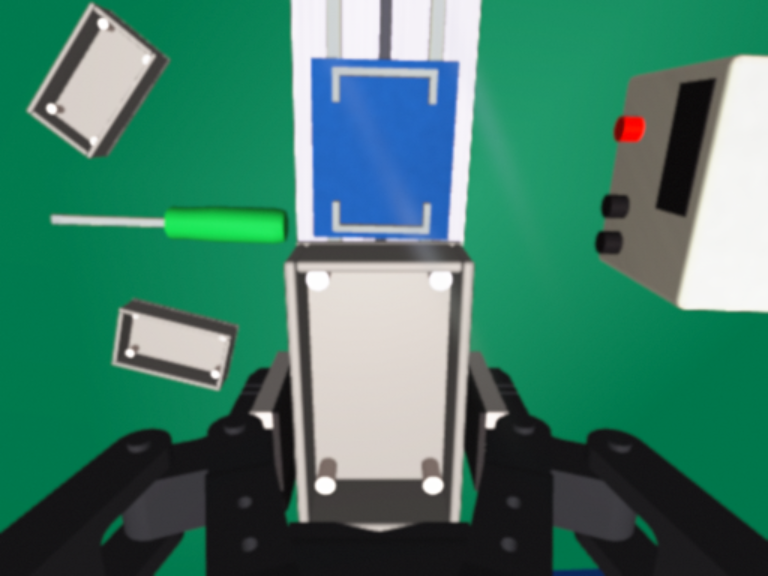

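Run:
```python
from h import *
z=np.load('pics/last_wrist.npz');crop(z['im'],195,25,325,170,'pics/w4c.png',5)
P=cloud('wrist',z);im=z['im'].astype(int)
m=(im[...,2]>im[...,0]+40)&(im[...,2]>im[...,1]+25)&(abs(P[...,0]-.58)<.08)&(abs(P[...,1]-.03)<.12)&(abs(P[...,2]-.048)<.008)
# refined edges via line fit per side (near-side/far-side rows)
q=P[m]
for lo,hi in[(-.015,.07)]:
    ys=np.arange(lo,hi,.004);L=[];Rr=[]
    for y in ys:
        w=q[abs(q[:,1]-y)<.002];L.append(w[:,0].min());Rr.append(w[:,0].max())
    print('L',np.polyfit(ys,L,1),'R',np.polyfit(ys,Rr,1))
xs=np.arange(.545,.615,.004)
B=[q[abs(q[:,0]-x)<.002][:,1].max() for x in xs];print('far',np.polyfit(xs-.58,B,1))
B=[q[abs(q[:,0]-x)<.002][:,1].min() for x in xs];print('near',np.polyfit(xs-.58,B,1))
s=P[(abs(P[...,0]-.58)<.04)&(abs(P[...,1]-.03)<.055)&(P[...,2]>.0525)&(P[...,2]<.062)];print(len(s),cv2.minAreaRect((s[:,:2]*1000).astype(np.float32)),np.median(s[:,2]))
```

```text
L [-0.01486677  0.53651855] R [-0.01042721  0.62543068]
far [0.01381816 0.08344229]
near [ 0.01421447 -0.02583291]
1002 ((580.8055419921875, 28.78703498840332), (61.90982437133789, 98.24384307861328), 0.7133833765983582) 0.05631171157673903
```

View pics/w4c.png

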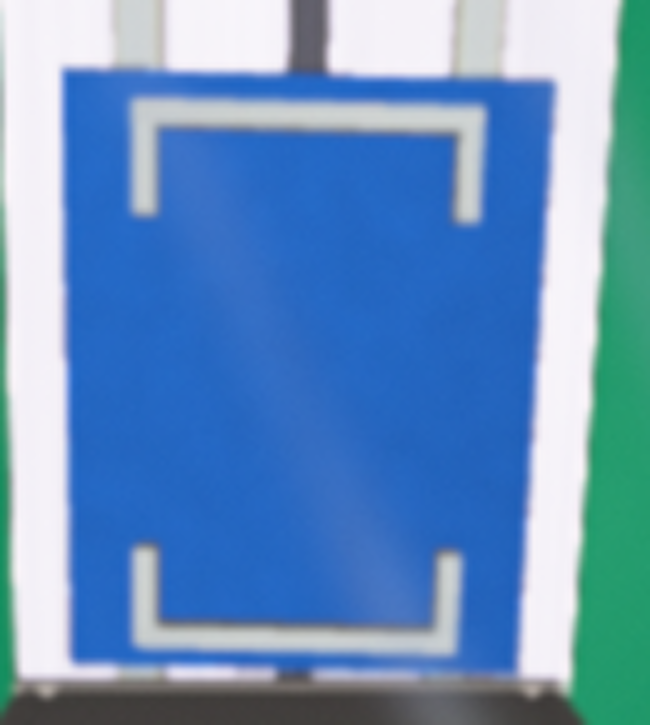

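```bash
python3 - <<'E'
from h import *
z=np.load('pics/last_wrist.npz');p=z['p'];Rm=R.from_quat(z['q']).as_matrix()
for u,v in[(287,263),(470,263),(303,522),(460,522)]:
    print((Rm.T@(px('wrist',u/1.5,v/1.5,z,Z=p[2]+.0055)-p)).round(4))
P=cloud('wrist',z).reshape(-1,3);q=(P-p)@Rm
m=(abs(q[:,0])<.06)&(abs(q[:,1])<.0242)&(abs(q[:,2]+.0055)<.004);print(m.sum(),np.percentile(q[m],[0.5,50,99.5],axis=0).round(4))
E
python3 tgt.py 0.5805 0.0288 0.12 90.8
crop=1
```

```text
[ 0.0419 -0.023  -0.0055]
[ 0.0419  0.0228 -0.0055]
[-0.0379 -0.0227 -0.0055]
[-0.038   0.024  -0.0055]
4862 [[-0.0398 -0.024  -0.0089]
 [ 0.0112  0.0001 -0.0052]
 [ 0.0426  0.0238 -0.0016]]
t 4.68 pos [ 0.5798 -0.0303  0.2464] dpos [0.059  0.0028 0.1264] drot [-0.     -0.0001  0.021 ] F [-0.4 -0.  -1.5] q [-0.23  0.08  1.82  0.    1.24 -0.26] op 0.553
```

{"api": "carry_out", "payload": {
  "commands": [
    {"delta_pos":[0.03,0.001,0.01],"delta_rot":[0,0,0.01],"claw":40},
    {"delta_pos":[0.055,0.003,0.04],"delta_rot":[0,0,0.021],"claw":40},
    {"delta_pos":[0.059,0.003,0.08],"delta_rot":[0,0,0.021],"claw":40},
    {"delta_pos":[0.059,0.003,0.115],"delta_rot":[0,0,0.021],"claw":40},
    {"delta_pos":[0.059,0.003,0.145],"delta_rot":[0,0,0.021],"claw":40},
    {"delta_pos":[0.059,0.003,0.155],"delta_rot":[0,0,0.021],"claw":40},
    {"delta_pos":[0.059,0.003,0.155],"delta_rot":[0,0,0.021],"claw":40}
  ]
}}

```text
time: 5.27
eef_pos: [0.5778, 0.0279, 0.0883]
tcp_rot: [0.703, 0.712, -0.002, -0.003]
contact_force: [0.7, -0.4, -0.7]
opening: 0.556
```

```bash
python3 - <<'E'
from h import *
im,d=cap('side');crop(im,180,150,290,260,'pics/s5.png',5)
im,d=cap('wrist');cv2.imwrite('pics/w5.png',cv2.resize(im[:,:,::-1],None,fx=1.5,fy=1.5))
E
python3 tgt.py 0.5805 0.0288 0.067 90.8
```

```text
t 5.37 pos [0.5814 0.0277 0.0929] dpos [ 0.0011 -0.001   0.0259] drot [ 0.0018  0.0003 -0.0012] F [ 0.5 -0.4 -0. ] q [-0.13  0.26  1.92 -0.    0.96 -0.14] op 0.558
```

View pics/s5.png

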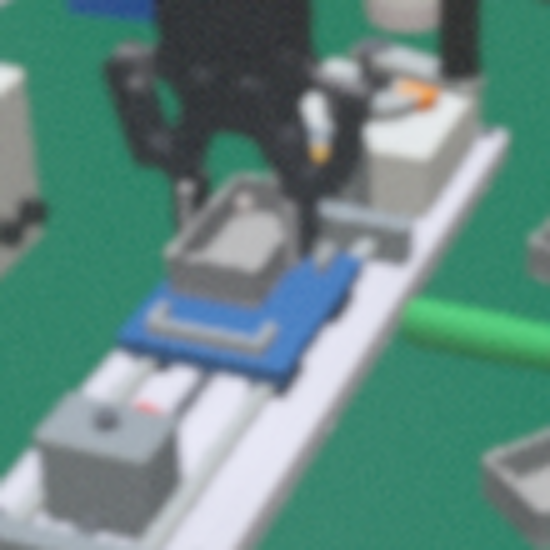

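View pics/w5.png

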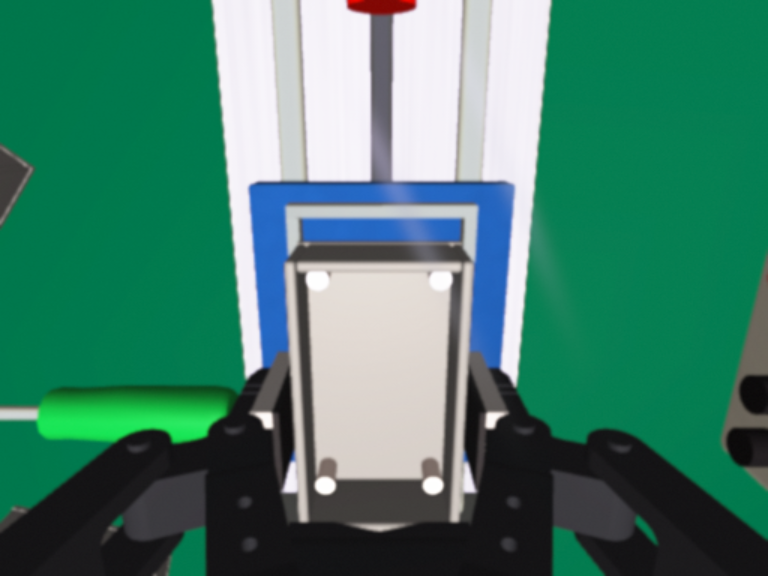

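{"api": "carry_out", "payload": {
  "commands": [
    {"delta_pos":[0.001,-0.001,0.004],"delta_rot":[0.002,0,-0.001],"claw":40},
    {"delta_pos":[0.001,-0.001,0.01],"delta_rot":[0.002,0,-0.001],"claw":40},
    {"delta_pos":[0.001,-0.001,0.015],"delta_rot":[0.002,0,-0.001],"claw":40},
    {"delta_pos":[0.001,-0.001,0.019],"delta_rot":[0.002,0,-0.001],"claw":40},
    {"delta_pos":[0.001,-0.001,0.022],"delta_rot":[0.002,0,-0.001],"claw":40},
    {"delta_pos":[0.001,-0.001,0.0245],"delta_rot":[0.002,0,-0.001],"claw":40},
    {"delta_pos":[0.001,-0.001,0.0245],"delta_rot":[0.002,0,-0.001],"claw":40}
  ]
}}

```text
time: 5.95
eef_pos: [0.58, 0.0288, 0.0676]
tcp_rot: [0.702, 0.712, -0.001, -0.001]
contact_force: [0.3, -0.9, -0.9]
opening: 0.557
```

```bash
python3 tgt.py 0.5805 0.0288 0.067 90.8
```

```text
t 5.95 pos [0.58   0.0288 0.0676] dpos [-0.      0.0005  0.0006] drot [-0.0016  0.0001 -0.    ] F [ 0.3 -0.9 -0.9] q [-0.12  0.3   1.93 -0.    0.92 -0.14] op 0.557
```

{"api": "carry_out", "payload": {
  "commands": [
    {"delta_pos":[0,0.0,0.001],"delta_rot":[0,0,0],"claw":40},
    {"delta_pos":[0,0,0.002],"delta_rot":[0,0,0],"claw":40},
    {"delta_pos":[0,0,0.002],"delta_rot":[0,0,0],"claw":40}
  ]
}}

```text
time: 6.2
eef_pos: [0.5804, 0.0288, 0.0668]
tcp_rot: [0.702, 0.712, -0.001, -0.0]
contact_force: [-2.7, 0.4, 4.2]
opening: 0.551
```

```bash
python3 tgt.py 0.5805 0.0288 0.067 90.8
python3 - <<'E'
from h import *
im,d=cap('wrist');crop(im,150,100,350,370,'pics/w6.png',2)
im,d=cap('side');crop(im,180,150,290,260,'pics/s6.png',5)
E
```

```text
t 6.2 pos [0.5804 0.0288 0.0668] dpos [-0.      0.0001 -0.0002] drot [-0.0012  0.0002  0.0001] F [-2.7  0.4  4.2] q [-0.12  0.3   1.93 -0.    0.92 -0.14] op 0.551
```

View pics/w6.png

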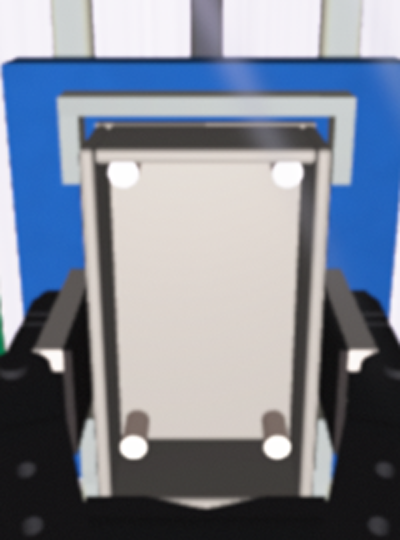

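View pics/s6.png

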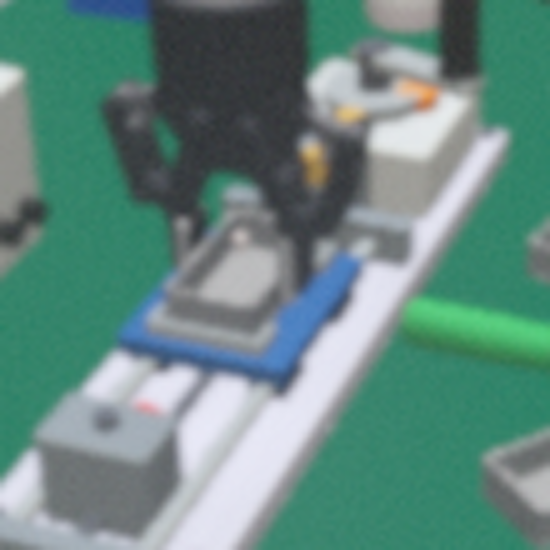

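{"api": "carry_out", "payload": {
  "commands": [
    {"delta_pos":[0,0,0],"delta_rot":[0,0,0],"claw":60},
    {"delta_pos":[0,0,0],"delta_rot":[0,0,0],"claw":75},
    {"delta_pos":[0,0,-0.003],"delta_rot":[0,0,0],"claw":90},
    {"delta_pos":[0,0,-0.015],"delta_rot":[0,0,0],"claw":100},
    {"delta_pos":[0,0,-0.04],"delta_rot":[0,0,0],"claw":100},
    {"delta_pos":[0,0,-0.08],"delta_rot":[0,0,0],"claw":100},
    {"delta_pos":[0,0,-0.12],"delta_rot":[0,0,0],"claw":100},
    {"delta_pos":[0,0,-0.16],"delta_rot":[0,0,0],"claw":100}
  ]
}}

```text
time: 6.97
eef_pos: [0.5802, 0.029, 0.229]
tcp_rot: [0.702, 0.712, -0.0, -0.0]
contact_force: [0.6, 0.3, -0.2]
opening: 0.997
```

```bash
python3 - <<'E'
from h import *
im,d=cap('wrist');cv2.imwrite('pics/w7.png',cv2.resize(im[:,:,::-1],None,fx=1.5,fy=1.5))
P=cloud('wrist').reshape(-1,3)
m=(abs(P[:,0]-.58)<.045)&(abs(P[:,1]-.029)<.06)&(P[:,2]>.066)&(P[:,2]<.09);print(m.sum(),cv2.minAreaRect((P[m,:2]*1000).astype(np.float32)),np.percentile(P[m,2],[10,50,90]))
q=P[m]
for sx in(0,1):
  for sy in (0,1):
    k=((q[:,0]>.58)==sx)&((q[:,1]>.029)==sy)&(q[:,2]>.069);print(sx,sy,np.median(q[k,2]))
m=(abs(P[:,0]-.58)<.045)&(abs(P[:,1]-.029)<.056)&(P[:,2]>.043)&(P[:,2]<.0515);print('floor',np.median(P[m,2]))
E
python3 tgt.py 0.52 -0.13 0.22 90.8
```

```text
1133 ((580.355712890625, 29.374216079711914), (47.96791076660156, 83.5218276977539), 0.6508434414863586) [0.0692639  0.07213594 0.07312258]
0 0 0.0722367557800288
0 1 0.07218667275381124
1 0 0.07228262518203254
1 1 0.07220452181159082
floor 0.04884499726710956
t 7.02 pos [0.5849 0.0285 0.2399] dpos [-0.1575 -0.0675  0.0193] drot [0.0158 0.0025 0.0004] F [2.1 0.4 6. ] q [-0.12  0.09  1.82 -0.    1.22 -0.14] op 0.999
```

View pics/w7.png

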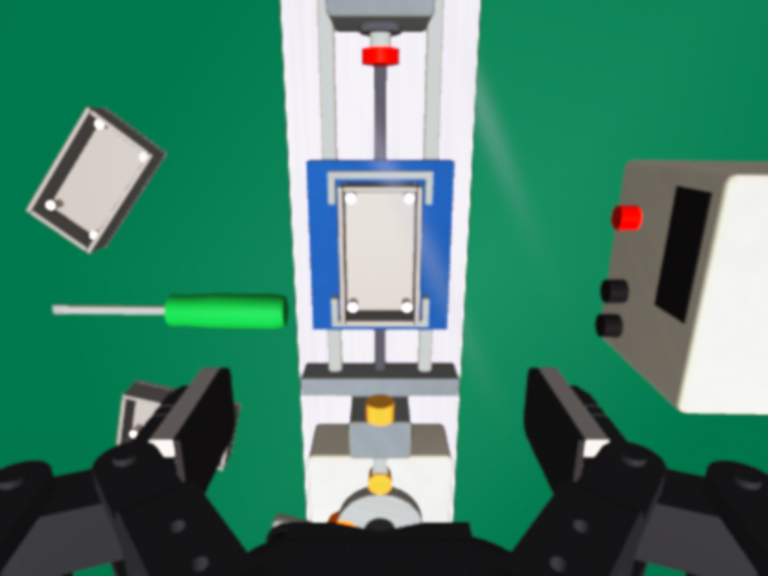

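```bash
python3 tgt.py 0.56 -0.21 0.29 90.8
python3 - <<'E'
from h import *
z=np.load('pics/last_wrist.npz');P=cloud('wrist',z)
for u,v in[(380,66),(380,50),(380,160),(380,158),(370,140)]: print((u,v),P[int(v/1.5),int(u/1.5)].round(4))
E
```

```text
t 7.02 pos [0.5849 0.0285 0.2399] dpos [-0.2383 -0.0275 -0.0499] drot [0.0158 0.0025 0.0004] F [2.1 0.4 6. ] q [-0.12  0.09  1.82 -0.    1.22 -0.14] op 0.999
(380, 66) [0.579  0.1375 0.0336]
(380, 50) [0.5789 0.1436 0.0556]
(380, 160) [0.5797 0.0839 0.0384]
(380, 158) [0.5797 0.0845 0.0329]
(370, 140) [0.5728 0.0949 0.0203]
```

{"api": "carry_out", "payload": {
  "commands": [
    {"delta_pos":[-0.02,-0.003,-0.01],"delta_rot":[0.015,0.002,0],"claw":100},
    {"delta_pos":[-0.055,-0.006,-0.02],"delta_rot":[0.015,0.002,0],"claw":100},
    {"delta_pos":[-0.095,-0.01,-0.03],"delta_rot":[0.015,0.002,0],"claw":100},
    {"delta_pos":[-0.135,-0.015,-0.04],"delta_rot":[0.015,0.002,0],"claw":100},
    {"delta_pos":[-0.175,-0.02,-0.05],"delta_rot":[0.015,0.002,0],"claw":100},
    {"delta_pos":[-0.21,-0.024,-0.05],"delta_rot":[0.015,0.002,0],"claw":100},
    {"delta_pos":[-0.23,-0.027,-0.05],"delta_rot":[0.015,0.002,0],"claw":100},
    {"delta_pos":[-0.238,-0.027,-0.05],"delta_rot":[0.015,0.002,0],"claw":100}
  ]
}}

```text
time: 7.68
eef_pos: [0.5599, -0.2128, 0.291]
tcp_rot: [0.703, 0.711, -0.0, 0.001]
contact_force: [0.3, 0.8, 0.6]
opening: 1.003
```

```bash
python3 - <<'E'
from h import *
im,d=cap('wrist');cv2.imwrite('pics/w8.png',cv2.resize(im[:,:,::-1],None,fx=1.5,fy=1.5))
P=cloud('wrist');np.save('pics/P8.npy',P)
q=P.reshape(-1,3)
m=(abs(q[:,0]-.525)<.05)&(abs(q[:,1]+.14)<.06)&(q[:,2]>.145);print('knobtop',m.sum(),cv2.minEnclosingCircle((q[m,:2]*1000).astype(np.float32)),np.percentile(q[m],[1,50,99],axis=0).round(4))
E
python3 tgt.py 0.56 -0.21 0.29 90.8
```

```text
knobtop 4907 ((531.2928466796875, -180.1293487548828), 45.89120101928711) [[ 0.5089 -0.1998  0.1539]
 [ 0.5292 -0.1964  0.3558]
 [ 0.5442 -0.1368  0.3653]]
t 7.73 pos [ 0.5601 -0.2126  0.2906] dpos [ 0.0026 -0.0001  0.0006] drot [ 0.0014  0.0017 -0.0031] F [-0.6 -0.2 -0.3] q [-0.53  0.09  1.73 -0.    1.32 -0.54] op 1.003
```

View pics/w8.png

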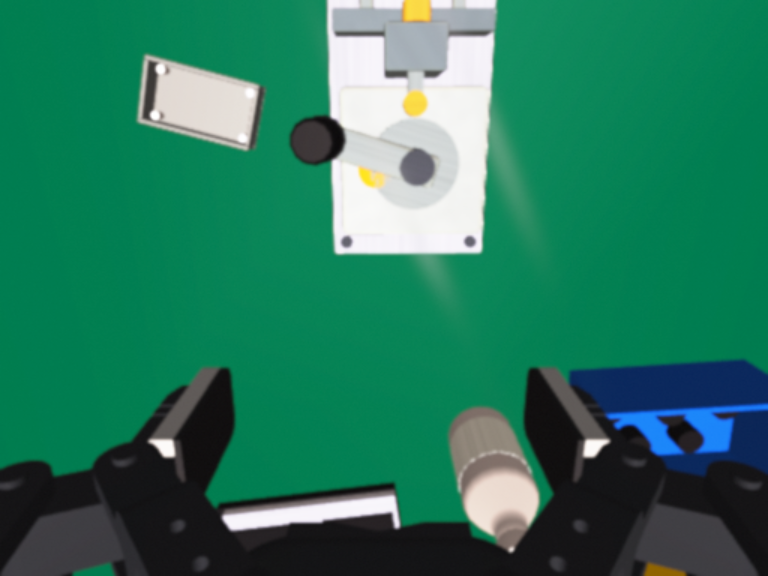

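Run:
```python
from h import *
z=np.load('pics/last_wrist.npz');P=cloud('wrist',z);q=P.reshape(-1,3)
crop(z['im'],180,50,340,180,'pics/w8c.png',5)
m=(abs(q[:,0]-.525)<.05)&(abs(q[:,1]+.14)<.05)&(q[:,2]>.152)&(q[:,2]<.165);print('knobtop',m.sum(),cv2.minEnclosingCircle((q[m,:2]*1000).astype(np.float32)),np.percentile(q[m],[1,50,99],axis=0).round(4))
hub=P[int(166/1.5),int(417/1.5)];print('hub',hub)
m=(abs(q[:,0]-hub[0])<.025)&(abs(q[:,1]-hub[1])<.025)&(q[:,2]>hub[2]-.004)&(q[:,2]<hub[2]+.01);print('hubtop',m.sum(),cv2.minEnclosingCircle((q[m,:2]*1000).astype(np.float32)),np.median(q[m,2]))
for h in(.08,.085,.09,.095,.1): 
  m=(np.hypot(q[:,0]-.583,q[:,1]+.155)<.06)&(abs(q[:,2]-h)<.0025);print(h,m.sum(), cv2.minEnclosingCircle((q[m,:2]*1000).astype(np.float32)) if m.sum() else '')
# white housing rect
im=z['im'].astype(int)
m=(abs(q[:,0]-.585)<.08)&(abs(q[:,1]+.15)<.08)&(abs(q[:,2]-np.median(q[(abs(q[:,0]-.62)<.005)&(abs(q[:,1]+.19)<.005),2]))<.003);print(np.median(q[m,2]),cv2.minAreaRect((q[m,:2]*1000).astype(np.float32)))
for u,v in[(500,485),(480,420)]: print('bottle',P[int(v/1.5),int(u/1.5)])
for u,v in [(405,140),(380,150),(345,145),(370,176)]: print(P[int(v/1.5),int(u/1.5)].round(4))
```

```text
knobtop 779 ((525.7785034179688, -146.33851623535156), 11.94338607788086) [[ 0.5145 -0.1572  0.1532]
 [ 0.5263 -0.146   0.1581]
 [ 0.537  -0.1353  0.16  ]]
hub [ 0.58331497 -0.16147157  0.1026937 ]
hubtop 912 ((576.261962890625, -159.22898864746094), 21.777969360351562) 0.10294038486622209
0.08 1569 ((582.5932006835938, -143.51553344726562), 48.904823303222656)
0.085 0 
0.09 3 ((583.4727172851562, -152.181396484375), 1.474109411239624)
0.095 3 ((567.77587890625, -147.64260864257812), 20.399778366088867)
0.1 644 ((565.4940795898438, -156.67391967773438), 32.15690994262695)
0.06539388859351342 ((583.3440551757812, -158.45111083984375), (99.21510314941406, 107.46551513671875), 0.4238690435886383)
bottle [ 0.6534649  -0.39742712  0.10248825]
bottle [ 0.65332785 -0.39122742  0.02572724]
[ 0.5768 -0.1471  0.0793]
[ 0.5601 -0.1527  0.1035]
[ 0.5391 -0.1494  0.1021]
[ 0.5534 -0.1705  0.0775]
```

View pics/w8c.png

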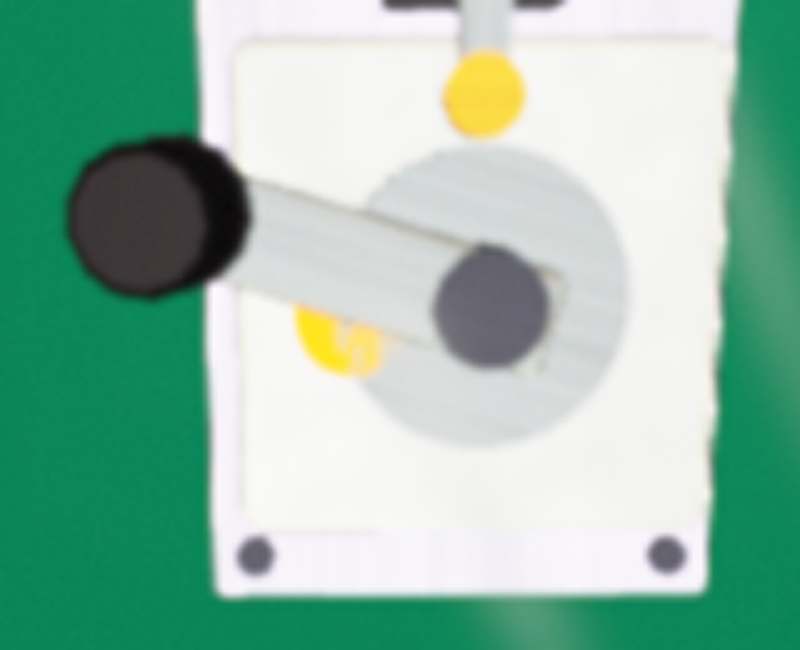

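```bash
python3 - <<'E'
from h import *
a=px('wrist',180+490/5-.4,50+305/5-.4,Z=.1033);print(a)
b=px('wrist',180+485/5-.4,50+296/5-.4,Z=.0793);print(b)
k=np.array([.5258,-.1463])
# top circle pixel
print(px('wrist',180+137/5-.4,50+220/5-.4,Z=.158))
for c in(a,b):print(np.linalg.norm(c[:2]-k),np.degrees(np.arctan2(k[1]-c[1],-(k[0]-c[0]))))
E
python3 tgt.py 0.5258 -0.1463 0.22 90.8
```

```text
[ 0.58291598 -0.16197018  0.1033    ]
[ 0.58371675 -0.16208641  0.0793    ]
[ 0.52533352 -0.14576419  0.158     ]
0.059226591643381926 15.342005655490983
0.06002966156931761 15.246770755027185
t 7.73 pos [ 0.5601 -0.2126  0.2906] dpos [ 0.0668 -0.0337  0.0704] drot [ 0.0014  0.0017 -0.0031] F [-0.6 -0.2 -0.3] q [-0.53  0.09  1.73 -0.    1.32 -0.54] op 1.003
```

{"api": "carry_out", "payload": {
  "commands": [
    {"delta_pos":[0.02,-0.01,0.01],"delta_rot":[0.001,0.002,-0.003],"claw":100},
    {"delta_pos":[0.045,-0.023,0.03],"delta_rot":[0.001,0.002,-0.003],"claw":100},
    {"delta_pos":[0.062,-0.031,0.055],"delta_rot":[0.001,0.002,-0.003],"claw":100},
    {"delta_pos":[0.067,-0.034,0.085],"delta_rot":[0.001,0.002,-0.003],"claw":100},
    {"delta_pos":[0.067,-0.034,0.115],"delta_rot":[0.001,0.002,-0.003],"claw":100},
    {"delta_pos":[0.067,-0.034,0.14],"delta_rot":[0.001,0.002,-0.003],"claw":90},
    {"delta_pos":[0.067,-0.034,0.155],"delta_rot":[0.001,0.002,-0.003],"claw":75},
    {"delta_pos":[0.067,-0.034,0.1585],"delta_rot":[0.001,0.002,-0.003],"claw":60}
  ]
}}

```text
time: 8.4
eef_pos: [0.5235, -0.1434, 0.1283]
tcp_rot: [0.702, 0.713, -0.001, -0.003]
contact_force: [-0.3, 0.5, 0.3]
opening: 0.636
```

```bash
python3 tgt.py 0.5258 -0.1463 0.132 90.8
```

```text
t 8.4 pos [ 0.5235 -0.1434  0.1283] dpos [-0.0029  0.0022 -0.0037] drot [-0.0057 -0.004   0.0017] F [-0.3  0.5  0.3] q [-0.45  0.13  1.99  0.    1.02 -0.47] op 0.636
```

Settle, then close on the knob.

{"api": "carry_out", "payload": {
  "commands": [
    {"delta_pos":[-0.003,0.002,-0.004],"delta_rot":[-0.005,-0.004,0.002],"claw":50},
    {"delta_pos":[-0.003,0.002,-0.004],"delta_rot":[-0.005,-0.004,0.002],"claw":45},
    {"delta_pos":[-0.003,0.002,-0.004],"delta_rot":[-0.005,-0.004,0.002],"claw":40}
  ]
}}

```text
time: 8.65
eef_pos: [0.5269, -0.1465, 0.1342]
tcp_rot: [0.702, 0.712, 0.0, 0.001]
contact_force: [-0.3, 0.7, 0.5]
opening: 0.402
```

```bash
python3 tgt.py 0.5258 -0.1463 0.132 90.8
```

```text
t 8.65 pos [ 0.5269 -0.1465  0.1342] dpos [ 0.0002 -0.0011  0.0022] drot [0.0023 0.0014 0.0002] F [-0.3  0.7  0.5] q [-0.46  0.13  1.98 -0.    1.03 -0.47] op 0.402
```

{"api": "carry_out", "payload": {
  "commands": [
    {"delta_pos":[0.0,-0.001,0.002],"delta_rot":[0.002,0.001,0],"claw":33},
    {"delta_pos":[0.0,-0.001,0.002],"delta_rot":[0.002,0.001,0],"claw":28},
    {"delta_pos":[0.0,-0.001,0.002],"delta_rot":[0.002,0.001,0],"claw":20},
    {"delta_pos":[0.0,-0.001,0.002],"delta_rot":[0.002,0.001,0],"claw":15},
    {"delta_pos":[0.0,-0.001,0.002],"delta_rot":[0.002,0.001,0],"claw":10}
  ],
  "force": 60
}}

```text
time: 9.07
eef_pos: [0.5257, -0.1468, 0.1337]
tcp_rot: [0.702, 0.712, -0.0, 0.0]
contact_force: [-4.8, 1.2, 7.0]
opening: 0.265
```

```bash
python3 tgt.py 0.5258 -0.1463 0.132 90.8
python3 - <<'E'
from h import *
im,d=cap('wrist');cv2.imwrite('pics/w9.png',cv2.resize(im[:,:,::-1],None,fx=1.5,fy=1.5))
im,d=cap('side');crop(im,200,110,320,210,'pics/s9.png',5)
E
```

```text
t 9.07 pos [ 0.5257 -0.1468  0.1337] dpos [0.0005 0.0002 0.0017] drot [-0.0006  0.0007  0.0004] F [-4.8  1.2  7. ] q [-0.46  0.13  1.99 -0.    1.03 -0.47] op 0.265
```

View pics/w9.png

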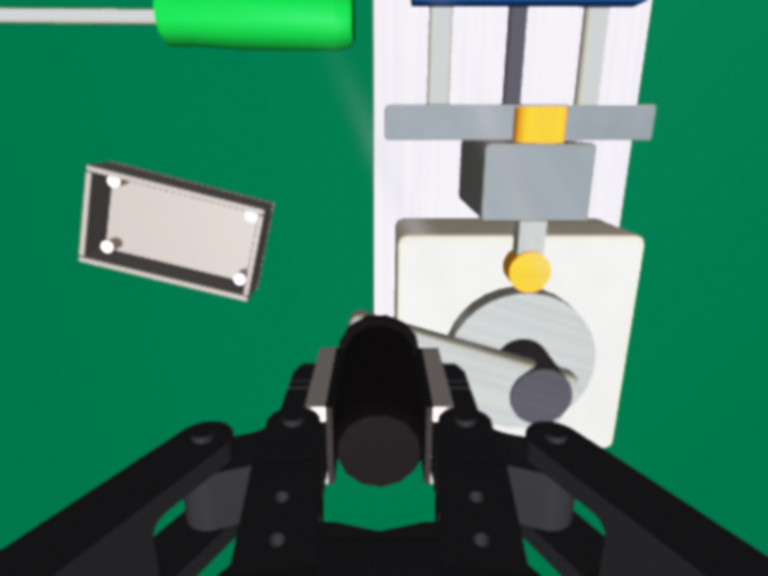

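View pics/s9.png

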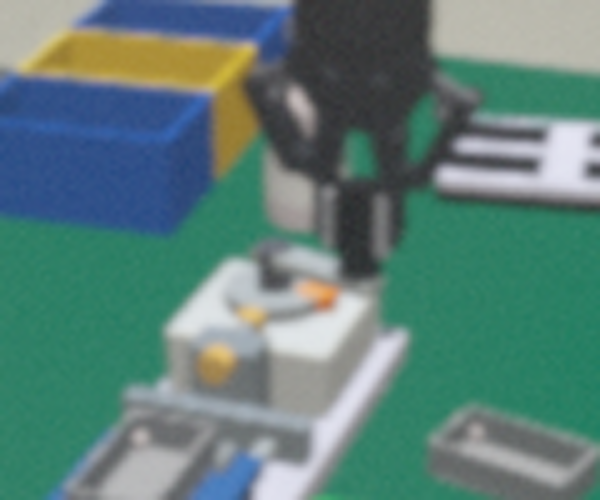

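{"api": "carry_out", "payload": {
  "commands": [
    {"delta_pos":[0.002,0.0005,0],"delta_rot":[0,0.001,0],"claw":10},
    {"delta_pos":[0.006,0.002,0],"delta_rot":[0,0.001,0],"claw":10},
    {"delta_pos":[0.011,0.004,0],"delta_rot":[0,0.001,0],"claw":10},
    {"delta_pos":[0.016,0.007,0],"delta_rot":[0,0.001,0],"claw":10},
    {"delta_pos":[0.021,0.0105,0],"delta_rot":[0,0.001,0],"claw":10},
    {"delta_pos":[0.0255,0.0145,0],"delta_rot":[0,0.001,0],"claw":10},
    {"delta_pos":[0.0295,0.0185,0],"delta_rot":[0,0.001,0],"claw":10},
    {"delta_pos":[0.033,0.0235,0],"delta_rot":[0,0.001,0],"claw":10}
  ]
}}

```text
time: 9.83
eef_pos: [0.5496, -0.1136, 0.1338]
tcp_rot: [0.702, 0.712, -0.0, 0.001]
contact_force: [0.4, -6.2, -2.1]
opening: 0.267
```

```bash
python3 wind.py 0.95 1.02 1.09 1.16 1.23 1.30 1.37 1.44 1.51
```

```text
t 9.83 phi 0.961 r 0.0591 z 0.1338 resist 3.3 radial -5.3 Fz -2.1 op 0.267
rot [0.001 0.002 0.001]
1.02 [2.5 2.6 0.1]
1.09 [4.5 6.2 0.1]
1.16 [ 6.3 10.   0.1]
1.23 [ 7.7 14.   0.1]
1.3 [ 8.9 18.   0.1]
1.37 [ 9.8 22.   0.1]
1.44 [10.5 26.2  0.1]
1.51 [10.8 30.4  0.1]
```

```bash
echo "[0.5834,-0.1630]" > C.json; sed -i 's/r=.0598/r=.0600/' wind.py; python3 wind.py 0.95 1.05 1.13 1.21 1.29 1.37 1.45 1.53 1.61
```

```text
t 9.83 phi 0.971 r 0.0599 z 0.1338 resist 3.2 radial -5.3 Fz -2.1 op 0.267
rot [0.001 0.002 0.001]
1.05 [2.6 4.  0.1]
1.13 [4.7 8.3 0.1]
1.21 [ 6.5 12.7  0.1]
1.29 [ 8.  17.3  0.1]
1.37 [ 9.  22.   0.1]
1.45 [ 9.7 26.7  0.1]
1.53 [10.1 31.5  0.1]
1.61 [10.  36.3  0.1]
```

{"api": "carry_out", "payload": {
  "commands": [
    {"delta_pos":[0.0025,0.004,0],"delta_rot":[0.001,0.002,0.001],"claw":10},
    {"delta_pos":[0.0045,0.0085,0],"delta_rot":[0.001,0.002,0.001],"claw":10},
    {"delta_pos":[0.0065,0.0125,0],"delta_rot":[0.001,0.002,0.001],"claw":10},
    {"delta_pos":[0.008,0.0175,0],"delta_rot":[0.001,0.002,0.001],"claw":10},
    {"delta_pos":[0.009,0.022,0],"delta_rot":[0.001,0.002,0.001],"claw":10},
    {"delta_pos":[0.0095,0.0265,0],"delta_rot":[0.001,0.002,0.001],"claw":10},
    {"delta_pos":[0.01,0.0315,0],"delta_rot":[0.001,0.002,0.001],"claw":10},
    {"delta_pos":[0.01,0.036,0],"delta_rot":[0.001,0.002,0.001],"claw":10}
  ]
}}

```text
time: 10.5
eef_pos: [0.5819, -0.1032, 0.1335]
tcp_rot: [0.701, 0.713, -0.005, -0.005]
contact_force: [-16.2, -5.1, 8.7]
opening: 0.265
```

```bash
python3 wind.py 1.61 1.69 1.77 1.85 1.93 2.01 2.09 2.17 2.25
```

```text
t 10.50 phi 1.546 r 0.0598 z 0.1335 resist 16.4 radial -4.7 Fz 8.7 op 0.265
rot [-0.014 -0.     0.002]
1.69 [-0.3  8.6 -0.3]
1.77 [-1.2 13.3 -0.4]
1.85 [-2.4 18.  -0.4]
1.93 [-4.  22.5 -0.5]
2.01 [-5.9 26.9 -0.5]
2.09 [-8.2 31.1 -0.6]
2.17 [-10.8  35.1  -0.7]
2.25 [-13.7  38.9  -0.7]
```

{"api": "carry_out", "payload": {
  "commands": [
    {"delta_pos":[0,0.003,0],"delta_rot":[-0.014,0,0.002],"claw":10},
    {"delta_pos":[0,0.003,0],"delta_rot":[-0.014,0,0.002],"claw":10}
  ]
}}

```text
time: 10.67
eef_pos: [0.5833, -0.1033, 0.1337]
tcp_rot: [0.702, 0.712, -0.002, -0.002]
contact_force: [-7.0, -4.4, 4.4]
opening: 0.263
```

```bash
python3 wind.py 1.61 1.65 1.69 1.73 1.77 1.81 1.85 1.89 1.93
python3 - <<'E'
from h import *
s=ctrl.get_state();print(s['contact_force'],s['wrist_torque'],s['dq'].round(3))
im,d=cap('wrist');cv2.imwrite('pics/w10.png',cv2.resize(im[:,:,::-1],None,fx=1.5,fy=1.5))
im,d=cap('side');crop(im,200,110,320,210,'pics/s10.png',5)
im,d=cap('scene');crop(im,170,150,300,250,'pics/sc10.png',5)
s=ctrl.get_state();print(s['contact_force'],s['wrist_torque'],s['dq'].round(3))
E
```

```text
t 10.67 phi 1.569 r 0.0597 z 0.1337 resist 7.0 radial -4.3 Fz 4.4 op 0.263
rot [-0.006 -0.     0.001]
1.65 [ 0.1  4.9 -0.1]
1.69 [-0.2  7.3 -0.1]
1.73 [-0.6  9.6 -0.1]
1.77 [-1.  12.  -0.1]
1.81 [-1.6 14.3 -0.1]
1.85 [-2.3 16.6 -0.1]
1.89 [-3.  18.9 -0.2]
1.93 [-3.8 21.2 -0.2]
[-6.97565374 -4.36179868  4.44809561] [-0.84941289  1.12052623  0.01366126] [ 0.    -0.002  0.005  0.    -0.005  0.   ]
[-6.71287763 -5.04776928  3.57291996] [-0.82439896  1.08267667  0.03810149] [-0.001 -0.001 -0.001 -0.001 -0.     0.   ]
```

View pics/w10.png

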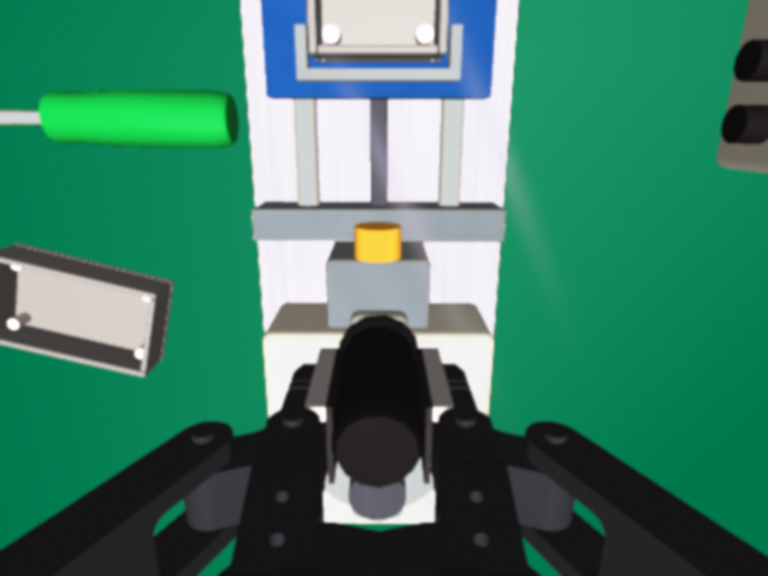

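View pics/sc10.png

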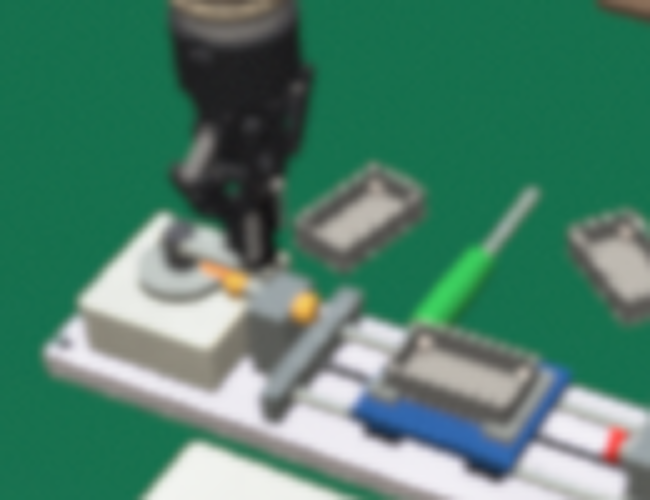

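View pics/s10.png

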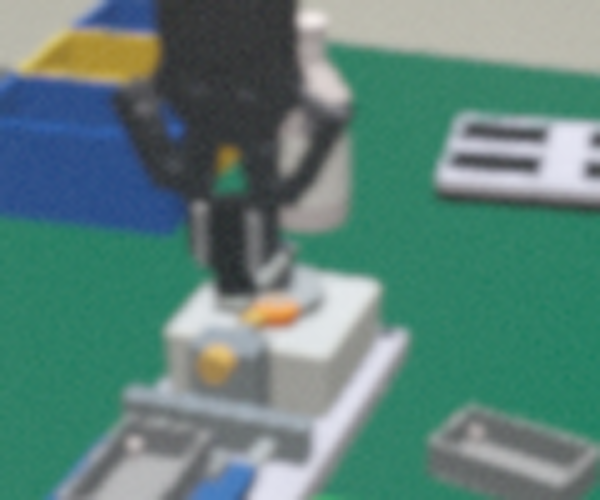

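{"api": "carry_out", "payload": {
  "commands": [
    {"delta_pos":[0,0.003,0],"delta_rot":[-0.006,0,0.001],"claw":10},
    {"delta_pos":[-0.0005,0.006,0],"delta_rot":[-0.006,0,0.001],"claw":10},
    {"delta_pos":[-0.001,0.009,0],"delta_rot":[-0.006,0,0.001],"claw":10},
    {"delta_pos":[-0.0015,0.012,0],"delta_rot":[-0.006,0,0.001],"claw":10},
    {"delta_pos":[-0.002,0.0145,0],"delta_rot":[-0.006,0,0.001],"claw":10},
    {"delta_pos":[-0.003,0.017,0],"delta_rot":[-0.006,0,0.001],"claw":10},
    {"delta_pos":[-0.0035,0.019,0],"delta_rot":[-0.006,0,0.001],"claw":10},
    {"delta_pos":[-0.0045,0.0215,0],"delta_rot":[-0.006,0,0.001],"claw":10}
  ]
}}

```text
time: 11.48
eef_pos: [0.6005, -0.1059, 0.1335]
tcp_rot: [0.702, 0.712, -0.004, -0.007]
contact_force: [-14.8, 0.5, 9.1]
opening: 0.267
```

```bash
python3 wind.py 1.93 1.97 2.01 2.05 2.09 2.13 2.18 2.24 2.30
```

```text
t 11.48 phi 1.861 r 0.0596 z 0.1335 resist 14.3 radial -3.8 Fz 9.1 op 0.267
rot [-0.015 -0.004  0.001]
1.97 [-1.9  6.2 -0.3]
2.01 [-2.9  8.4 -0.3]
2.05 [-4.  10.5 -0.3]
2.09 [-5.2 12.6 -0.4]
2.13 [-6.5 14.7 -0.4]
2.18 [-8.2 17.1 -0.5]
2.24 [-10.4  20.   -0.5]
2.3 [-12.7  22.7  -0.6]
```

{"api": "carry_out", "payload": {
  "commands": [
    {"delta_pos":[-0.0015,0.0055,0],"delta_rot":[-0.015,-0.004,0.001],"claw":10},
    {"delta_pos":[-0.0025,0.007,0],"delta_rot":[-0.015,-0.004,0.001],"claw":10},
    {"delta_pos":[-0.003,0.0085,0],"delta_rot":[-0.015,-0.004,0.001],"claw":10},
    {"delta_pos":[-0.004,0.0095,0],"delta_rot":[-0.015,-0.004,0.001],"claw":10},
    {"delta_pos":[-0.0045,0.011,0],"delta_rot":[-0.015,-0.004,0.001],"claw":10},
    {"delta_pos":[-0.0055,0.0125,0],"delta_rot":[-0.015,-0.004,0.001],"claw":10},
    {"delta_pos":[-0.006,0.0135,0],"delta_rot":[-0.015,-0.004,0.001],"claw":10},
    {"delta_pos":[-0.0065,0.0145,0],"delta_rot":[-0.015,-0.004,0.001],"claw":10}
  ]
}}

```text
time: 12.15
eef_pos: [0.6127, -0.111, 0.1336]
tcp_rot: [0.702, 0.712, -0.002, -0.004]
contact_force: [-10.3, -0.8, 6.7]
opening: 0.264
```

```bash
python3 wind.py 2.1 2.18 2.23 2.29 2.35 2.42 2.5 2.58 2.66
```

```text
t 12.15 phi 2.083 r 0.0597 z 0.1336 resist 8.6 radial -5.7 Fz 6.7 op 0.264
rot [-0.009 -0.003  0.001]
2.18 [-2.9  5.  -0.1]
2.23 [-4.7  7.4 -0.1]
2.29 [-7.  10.1 -0.2]
2.35 [-9.5 12.7 -0.2]
2.42 [-12.6  15.6  -0.2]
2.5 [-16.4  18.6  -0.3]
2.58 [-20.4  21.2  -0.3]
2.66 [-24.6  23.5  -0.3]
```

{"api": "carry_out", "payload": {
  "commands": [
    {"delta_pos":[-0.0015,0.0025,0],"delta_rot":[-0.009,-0.003,0.001],"claw":10},
    {"delta_pos":[-0.003,0.005,0],"delta_rot":[-0.009,-0.003,0.001],"claw":10},
    {"delta_pos":[-0.0045,0.007,0],"delta_rot":[-0.009,-0.003,0.001],"claw":10},
    {"delta_pos":[-0.0065,0.0095,0],"delta_rot":[-0.009,-0.003,0.001],"claw":10},
    {"delta_pos":[-0.009,0.0115,0],"delta_rot":[-0.009,-0.003,0.001],"claw":10},
    {"delta_pos":[-0.011,0.0135,0],"delta_rot":[-0.009,-0.003,0.001],"claw":10},
    {"delta_pos":[-0.0135,0.0155,0],"delta_rot":[-0.009,-0.003,0.001],"claw":10},
    {"delta_pos":[-0.016,0.0175,0],"delta_rot":[-0.009,-0.003,0.001],"claw":10}
  ]
}}

```text
time: 12.82
eef_pos: [0.6306, -0.1265, 0.1338]
tcp_rot: [0.702, 0.712, 0.0, -0.0]
contact_force: [-2.8, -0.7, 2.7]
opening: 0.268
```

```bash
python3 wind.py 2.48 2.56 2.65 2.75 2.85 2.95 3.05 3.15 3.25
```

```text
t 12.82 phi 2.484 r 0.0597 z 0.1338 resist 1.1 radial -2.7 Fz 2.7 op 0.268
rot [-0. -0. -0.]
2.56 [-3.6  2.9  0.1]
2.65 [-8.3  5.6  0.1]
2.75 [-13.7   8.1   0.1]
2.85 [-19.4  10.    0.1]
2.95 [-25.2  11.3   0.1]
3.05 [-31.2  12.1   0.1]
3.15 [-37.2  12.3   0.1]
3.25 [-43.2  11.8   0.1]
```

```bash
sed -i 's/r=.0600/r=.0597/' wind.py; python3 wind.py 2.48 2.56 2.66 2.77 2.89 3.01 3.13 3.25 3.37
```

```text
t 12.82 phi 2.484 r 0.0597 z 0.1338 resist 1.1 radial -2.7 Fz 2.7 op 0.268
rot [-0. -0. -0.]
2.56 [-3.7  2.6  0.1]
2.66 [-8.9  5.6  0.1]
2.77 [-14.9   8.2   0.1]
2.89 [-21.8  10.3   0.1]
3.01 [-28.8  11.6   0.1]
3.13 [-36.   12.    0.1]
3.25 [-43.1  11.5   0.1]
3.37 [-50.2  10.3   0.1]
```

{"api": "carry_out", "payload": {
  "commands": [
    {"delta_pos":[-0.0035,0.0025,0],"delta_rot":[0,0,0],"claw":10},
    {"delta_pos":[-0.009,0.0055,0],"delta_rot":[0,0,0],"claw":10},
    {"delta_pos":[-0.015,0.008,0],"delta_rot":[0,0,0],"claw":10},
    {"delta_pos":[-0.022,0.0105,0],"delta_rot":[0,0,0],"claw":10},
    {"delta_pos":[-0.029,0.0115,0],"delta_rot":[0,0,0],"claw":10},
    {"delta_pos":[-0.036,0.012,0],"delta_rot":[0,0,0],"claw":10},
    {"delta_pos":[-0.043,0.0115,0],"delta_rot":[0,0,0],"claw":10},
    {"delta_pos":[-0.05,0.0105,0],"delta_rot":[0,0,0],"claw":10}
  ]
}}

```text
time: 13.48
eef_pos: [0.6419, -0.1768, 0.1338]
tcp_rot: [0.702, 0.712, 0.001, -0.0]
contact_force: [-2.8, 3.4, 3.9]
opening: 0.263
```

```bash
python3 wind.py 3.37 3.49 3.61 3.73 3.85 3.97 4.09 4.21 4.33
```

```text
t 13.48 phi 3.372 r 0.0601 z 0.1338 resist 2.7 radial -3.5 Fz 3.9 op 0.263
rot [ 0.    -0.001 -0.001]
3.49 [-6.6 -2.5  0. ]
3.61 [-13.1  -5.5   0. ]
3.73 [-19.3  -9.1   0. ]
3.85 [-24.9 -13.5   0. ]
3.97 [-30.  -18.6   0. ]
4.09 [-34.4 -24.2   0. ]
4.21 [-38.2 -30.3  -0. ]
4.33 [-41.2 -36.8  -0. ]
```

{"api": "carry_out", "payload": {
  "commands": [
    {"delta_pos":[-0.0065,-0.0025,0],"delta_rot":[0,0,0],"claw":10},
    {"delta_pos":[-0.013,-0.0055,0],"delta_rot":[0,0,0],"claw":10},
    {"delta_pos":[-0.0195,-0.009,0],"delta_rot":[0,0,0],"claw":10},
    {"delta_pos":[-0.025,-0.0135,0],"delta_rot":[0,0,0],"claw":10},
    {"delta_pos":[-0.03,-0.0185,0],"delta_rot":[0,0,0],"claw":10},
    {"delta_pos":[-0.0345,-0.024,0],"delta_rot":[0,0,0],"claw":10},
    {"delta_pos":[-0.038,-0.0305,0],"delta_rot":[0,0,0],"claw":10},
    {"delta_pos":[-0.041,-0.037,0],"delta_rot":[0,0,0],"claw":10}
  ]
}}

```text
time: 14.15
eef_pos: [0.6055, -0.2193, 0.1339]
tcp_rot: [0.702, 0.712, 0.001, 0.001]
contact_force: [2.3, 1.2, 1.5]
opening: 0.265
```

```bash
python3 wind.py 4.33 4.45 4.57 4.69 4.81 4.93 5.05 5.17 5.29
```

```text
t 14.15 phi 4.338 r 0.0604 z 0.1339 resist 2.6 radial -0.3 Fz 1.5 op 0.265
rot [ 0.003  0.    -0.001]
4.45 [-1.3 -6.6  0.1]
4.57 [ -2.6 -13.6   0.1]
4.69 [ -3.1 -20.8   0.1]
4.81 [ -2.8 -27.9   0.1]
4.93 [ -1.6 -35.    0.1]
5.05 [  0.5 -41.9   0.1]
5.17 [  3.4 -48.4   0. ]
5.29 [  7.  -54.6   0. ]
```

```bash
echo "[0.5836,-0.1633]" > C.json; sed -i 's/r=.0597/r=.0600/' wind.py; python3 wind.py 4.33 4.45 4.57 4.69 4.81 4.93 5.05 5.17 5.29
```

```text
t 14.15 phi 4.340 r 0.0601 z 0.1339 resist 2.6 radial -0.3 Fz 1.5 op 0.265
rot [ 0.003  0.    -0.001]
4.45 [-1.9 -6.3  0.1]
4.57 [ -3.2 -13.4   0.1]
4.69 [ -3.7 -20.6   0.1]
4.81 [ -3.4 -27.8   0.1]
4.93 [ -2.2 -34.9   0.1]
5.05 [ -0.1 -41.8   0.1]
5.17 [  2.8 -48.4   0. ]
5.29 [  6.4 -54.6   0. ]
```

{"api": "carry_out", "payload": {
  "commands": [
    {"delta_pos":[-0.002,-0.0065,0],"delta_rot":[0.003,0,-0.001],"claw":10},
    {"delta_pos":[-0.003,-0.0135,0],"delta_rot":[0.003,0,-0.001],"claw":10},
    {"delta_pos":[-0.0035,-0.0205,0],"delta_rot":[0.003,0,-0.001],"claw":10},
    {"delta_pos":[-0.0035,-0.028,0],"delta_rot":[0.003,0,-0.001],"claw":10},
    {"delta_pos":[-0.002,-0.035,0],"delta_rot":[0.003,0,-0.001],"claw":10},
    {"delta_pos":[0,-0.042,0],"delta_rot":[0.003,0,-0.001],"claw":10},
    {"delta_pos":[0.003,-0.0485,0],"delta_rot":[0.003,0,-0.001],"claw":10},
    {"delta_pos":[0.0065,-0.0545,0],"delta_rot":[0.003,0,-0.001],"claw":10}
  ]
}}

```text
time: 14.82
eef_pos: [0.5503, -0.2137, 0.1339]
tcp_rot: [0.702, 0.712, -0.001, 0.001]
contact_force: [2.6, -0.4, 0.1]
opening: 0.263
```

```bash
python3 wind.py 5.29 5.41 5.53 5.65 5.77 5.89 6.01 6.13 6.25
```

```text
t 14.82 phi 5.297 r 0.0604 z 0.1339 resist 2.4 radial -1.1 Fz 0.1 op 0.263
rot [-0.     0.002  0.   ]
5.41 [ 4.5 -5.1  0.2]
5.53 [  9.5 -10.3   0.2]
5.65 [ 15.1 -14.8   0.2]
5.77 [ 21.2 -18.6   0.1]
5.89 [ 27.7 -21.7   0.1]
6.01 [ 34.5 -23.9   0.1]
6.13 [ 41.6 -25.4   0.1]
6.25 [ 48.8 -25.9   0.1]
```

{"api": "carry_out", "payload": {
  "commands": [
    {"delta_pos":[0.0045,-0.005,0],"delta_rot":[0,0.002,0],"claw":10},
    {"delta_pos":[0.0095,-0.0105,0],"delta_rot":[0,0.002,0],"claw":10},
    {"delta_pos":[0.015,-0.015,0],"delta_rot":[0,0.002,0],"claw":10},
    {"delta_pos":[0.021,-0.0185,0],"delta_rot":[0,0.002,0],"claw":10},
    {"delta_pos":[0.0275,-0.0215,0],"delta_rot":[0,0.002,0],"claw":10},
    {"delta_pos":[0.0345,-0.024,0],"delta_rot":[0,0.002,0],"claw":10},
    {"delta_pos":[0.0415,-0.0255,0],"delta_rot":[0,0.002,0],"claw":10},
    {"delta_pos":[0.049,-0.026,0],"delta_rot":[0,0.002,0],"claw":10}
  ]
}}

```text
time: 15.48
eef_pos: [0.5232, -0.1645, 0.1338]
tcp_rot: [0.702, 0.712, -0.0, -0.0]
contact_force: [1.0, -2.8, -0.2]
opening: 0.264
```

```bash
python3 wind.py 6.25 6.37 6.49 6.61 6.73 6.85 6.97 7.09 7.21
```

```text
t 15.48 phi 6.263 r 0.0604 z 0.1338 resist 2.8 radial -0.9 Fz -0.2 op 0.264
rot [-0.001 -0.     0.   ]
6.37 [6.4 0.7 0.1]
6.49 [13.5  1.9  0.1]
6.61 [20.4  3.9  0.1]
6.73 [27.   6.7  0.1]
6.85 [33.3 10.3  0.1]
6.97 [39.1 14.6  0.1]
7.09 [44.3 19.6  0.1]
7.21 [48.8 25.1  0.1]
```

{"api": "carry_out", "payload": {
  "commands": [
    {"delta_pos":[0.0065,0.0005,0],"delta_rot":[0,0,0],"claw":10},
    {"delta_pos":[0.0135,0.002,0],"delta_rot":[0,0,0],"claw":10},
    {"delta_pos":[0.0205,0.004,0],"delta_rot":[0,0,0],"claw":10},
    {"delta_pos":[0.027,0.0065,0],"delta_rot":[0,0,0],"claw":10},
    {"delta_pos":[0.0335,0.0105,0],"delta_rot":[0,0,0],"claw":10},
    {"delta_pos":[0.039,0.0145,0],"delta_rot":[0,0,0],"claw":10},
    {"delta_pos":[0.0445,0.0195,0],"delta_rot":[0,0,0],"claw":10},
    {"delta_pos":[0.049,0.025,0],"delta_rot":[0,0,0],"claw":10}
  ]
}}

```text
time: 16.15
eef_pos: [0.5479, -0.1148, 0.1338]
tcp_rot: [0.702, 0.712, -0.001, -0.0]
contact_force: [-0.1, -4.0, 0.1]
opening: 0.264
```

```bash
python3 wind.py 7.21 7.3 7.39 7.48 7.57 7.65 7.72 7.79 7.85
```

```text
t 16.15 phi 7.220 r 0.0602 z 0.1338 resist 2.5 radial -3.2 Fz 0.1 op 0.264
rot [-0.001  0.001  0.001]
7.3 [2.5 4.1 0.1]
7.39 [5.  8.9 0.1]
7.48 [ 7.2 13.8  0.1]
7.57 [ 8.8 19.   0.1]
7.65 [ 9.9 23.7  0.1]
7.72 [10.6 27.8  0.1]
7.79 [10.9 32.   0.1]
7.85 [11.  35.6  0.1]
```

{"api": "carry_out", "payload": {
  "commands": [
    {"delta_pos":[0.0025,0.004,0],"delta_rot":[0,0,0],"claw":10},
    {"delta_pos":[0.005,0.009,0],"delta_rot":[0,0,0],"claw":10},
    {"delta_pos":[0.007,0.014,0],"delta_rot":[0,0,0],"claw":10},
    {"delta_pos":[0.009,0.019,0],"delta_rot":[0,0,0],"claw":10},
    {"delta_pos":[0.01,0.0235,0],"delta_rot":[0,0,0],"claw":10},
    {"delta_pos":[0.0105,0.028,0],"delta_rot":[0,0,0],"claw":10},
    {"delta_pos":[0.011,0.032,0],"delta_rot":[0,0,0],"claw":10},
    {"delta_pos":[0.011,0.0355,0],"delta_rot":[0,0,0],"claw":10}
  ]
}}

```text
time: 16.82
eef_pos: [0.5806, -0.1033, 0.1335]
tcp_rot: [0.701, 0.713, -0.004, -0.004]
contact_force: [-15.6, -4.4, 11.6]
opening: 0.267
```

```bash
python3 wind.py 7.85 7.91 7.96 8.01 8.06 8.11 8.16 8.2 8.24
```

```text
t 16.82 phi 7.805 r 0.0601 z 0.1335 resist 15.8 radial -3.6 Fz 11.6 op 0.267
rot [-0.012  0.     0.002]
7.91 [-0.2  6.3 -0.2]
7.96 [-0.5  9.3 -0.3]
8.01 [-0.9 12.3 -0.3]
8.06 [-1.5 15.2 -0.3]
8.11 [-2.2 18.1 -0.4]
8.16 [-3.1 21.  -0.4]
8.2 [-3.9 23.2 -0.4]
8.24 [-4.8 25.5 -0.5]
```

{"api": "carry_out", "payload": {
  "commands": [
    {"delta_pos":[0,0.0055,0],"delta_rot":[-0.012,0,0.002],"claw":10},
    {"delta_pos":[-0.0005,0.0085,0],"delta_rot":[-0.012,0,0.002],"claw":10},
    {"delta_pos":[-0.001,0.0115,0],"delta_rot":[-0.012,0,0.002],"claw":10},
    {"delta_pos":[-0.0015,0.0145,0],"delta_rot":[-0.012,0,0.002],"claw":10},
    {"delta_pos":[-0.002,0.0175,0],"delta_rot":[-0.012,0,0.002],"claw":10},
    {"delta_pos":[-0.003,0.02,0],"delta_rot":[-0.012,0,0.002],"claw":10},
    {"delta_pos":[-0.004,0.0225,0],"delta_rot":[-0.012,0,0.002],"claw":10},
    {"delta_pos":[-0.0045,0.0245,0],"delta_rot":[-0.012,0,0.002],"claw":10}
  ]
}}

```text
time: 17.48
eef_pos: [0.6015, -0.1061, 0.1335]
tcp_rot: [0.702, 0.712, -0.003, -0.006]
contact_force: [-14.6, 0.4, 12.7]
opening: 0.263
```

```bash
python3 wind.py 8.2 8.25 8.28 8.31 8.34 8.37 8.4 8.44 8.48
```

```text
t 17.48 phi 8.158 r 0.0599 z 0.1335 resist 14.1 radial -4.0 Fz 12.7 op 0.263
rot [-0.012 -0.004  0.001]
8.25 [-1.9  5.2 -0.3]
8.28 [-2.6  6.8 -0.3]
8.31 [-3.4  8.4 -0.4]
8.34 [-4.2 10.  -0.4]
8.37 [-5.1 11.6 -0.4]
8.4 [-6.1 13.1 -0.4]
8.44 [-7.4 15.2 -0.5]
8.48 [-8.8 17.1 -0.5]
```

{"api": "carry_out", "payload": {
  "commands": [
    {"delta_pos":[-0.001,0.0035,0],"delta_rot":[-0.012,-0.004,0.001],"claw":10},
    {"delta_pos":[-0.001,0.0035,0],"delta_rot":[-0.012,-0.004,0.001],"claw":10},
    {"delta_pos":[-0.001,0.0035,0],"delta_rot":[-0.012,-0.004,0.001],"claw":10}
  ]
}}

```text
time: 17.73
eef_pos: [0.6027, -0.1066, 0.1336]
tcp_rot: [0.702, 0.712, -0.002, -0.004]
contact_force: [-9.3, -2.7, 7.4]
opening: 0.264
```

```bash
python3 wind.py 8.2 8.25 8.28 8.31 8.34 8.37 8.4 8.44 8.48
```

```text
t 17.73 phi 8.178 r 0.0599 z 0.1336 resist 8.0 radial -5.5 Fz 7.4 op 0.264
rot [-0.009 -0.002  0.   ]
8.25 [-1.4  4.  -0.2]
8.28 [-2.2  5.7 -0.2]
8.31 [-3.   7.3 -0.2]
8.34 [-3.8  8.9 -0.2]
8.37 [-4.7 10.5 -0.2]
8.4 [-5.6 12.  -0.2]
8.44 [-7.  14.  -0.3]
8.48 [-8.3 16.  -0.3]
```

{"api": "carry_out", "payload": {
  "commands": [
    {"delta_pos":[-0.0005,0.002,0],"delta_rot":[-0.009,-0.002,0],"claw":10},
    {"delta_pos":[-0.001,0.0035,0],"delta_rot":[-0.009,-0.002,0],"claw":10},
    {"delta_pos":[-0.002,0.005,0],"delta_rot":[-0.009,-0.002,0],"claw":10},
    {"delta_pos":[-0.0025,0.0065,0],"delta_rot":[-0.009,-0.002,0],"claw":10},
    {"delta_pos":[-0.0035,0.0085,0],"delta_rot":[-0.009,-0.002,0],"claw":10},
    {"delta_pos":[-0.0045,0.01,0],"delta_rot":[-0.009,-0.002,0],"claw":10},
    {"delta_pos":[-0.0055,0.012,0],"delta_rot":[-0.009,-0.002,0],"claw":10},
    {"delta_pos":[-0.007,0.014,0],"delta_rot":[-0.009,-0.002,0],"claw":10}
  ]
}}

```text
time: 18.4
eef_pos: [0.6148, -0.1123, 0.1336]
tcp_rot: [0.702, 0.712, -0.001, -0.003]
contact_force: [-7.9, 0.1, 7.5]
opening: 0.264
```

```bash
python3 wind.py 8.44 8.49 8.54 8.59 8.64 8.69 8.74 8.79 8.84
python3 - <<'E'
from h import *
im,d=cap('scene');crop(im,170,150,340,275,'pics/sc11.png',4)
E
```

```text
t 18.40 phi 8.404 r 0.0598 z 0.1336 resist 6.8 radial -4.0 Fz 7.5 op 0.264
rot [-0.007 -0.003  0.   ]
8.49 [-2.8  4.4 -0.1]
8.54 [-4.6  6.7 -0.1]
8.59 [-6.6  8.9 -0.2]
8.64 [-8.7 11.1 -0.2]
8.69 [-10.9  13.1  -0.2]
8.74 [-13.2  15.   -0.2]
8.79 [-15.6  16.8  -0.2]
8.84 [-18.1  18.5  -0.2]
```

View pics/sc11.png

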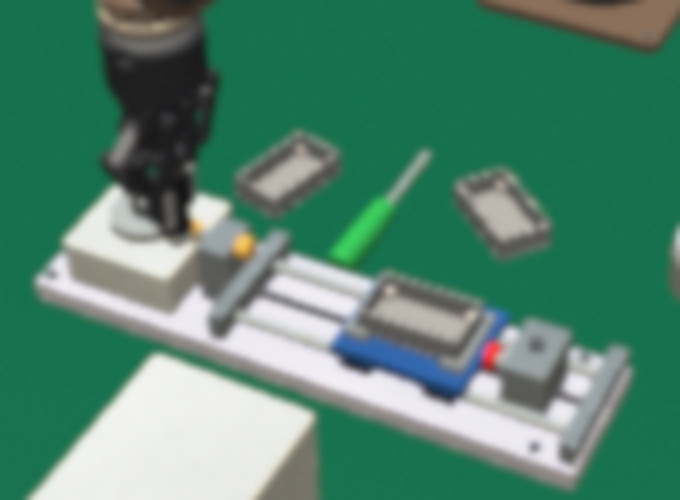

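{"api": "carry_out", "payload": {
  "commands": [
    {"delta_pos":[-0.002,0.003,0],"delta_rot":[-0.007,-0.003,0],"claw":10},
    {"delta_pos":[-0.0035,0.0055,0],"delta_rot":[-0.007,-0.003,0],"claw":10},
    {"delta_pos":[-0.005,0.0075,0],"delta_rot":[-0.007,-0.003,0],"claw":10},
    {"delta_pos":[-0.007,0.0095,0],"delta_rot":[-0.005,-0.003,0],"claw":10},
    {"delta_pos":[-0.009,0.0115,0],"delta_rot":[-0.004,-0.002,0],"claw":10},
    {"delta_pos":[-0.011,0.013,0],"delta_rot":[-0.003,-0.001,0],"claw":10},
    {"delta_pos":[-0.0125,0.0145,0],"delta_rot":[-0.003,0,0],"claw":10},
    {"delta_pos":[-0.014,0.0155,0],"delta_rot":[-0.003,0,0],"claw":10}
  ]
}}

```text
time: 19.12
eef_pos: [0.631, -0.1267, 0.1336]
tcp_rot: [0.702, 0.712, -0.0, -0.002]
contact_force: [-5.4, -1.9, 4.9]
opening: 0.266
```

```bash
python3 wind.py 8.75 8.8 8.85 8.9 8.95 9.0 9.05 9.1 9.15
python3 - <<'E'
from h import *
im,d=cap('wrist');cv2.imwrite('pics/w12.png',cv2.resize(im[:,:,::-1],None,fx=1.5,fy=1.5))
im,d=cap('side');crop(im,170,180,270,270,'pics/s12.png',6)
E
```

```text
t 19.12 phi 8.767 r 0.0599 z 0.1336 resist 1.8 radial -5.5 Fz 4.9 op 0.266
rot [-0.004 -0.002  0.   ]
8.8 [-1.5  1.3 -0.1]
8.85 [-4.   2.9 -0.1]
8.9 [-6.6  4.5 -0.1]
8.95 [-9.3  5.9 -0.1]
9.0 [-12.    7.1  -0.1]
9.05 [-14.8   8.3  -0.1]
9.1 [-17.6   9.3  -0.1]
9.15 [-20.5  10.1  -0.1]
```

View pics/s12.png

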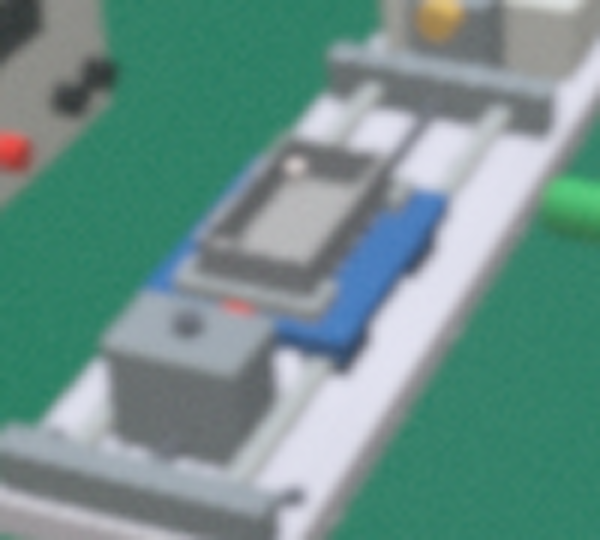

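View pics/w12.png

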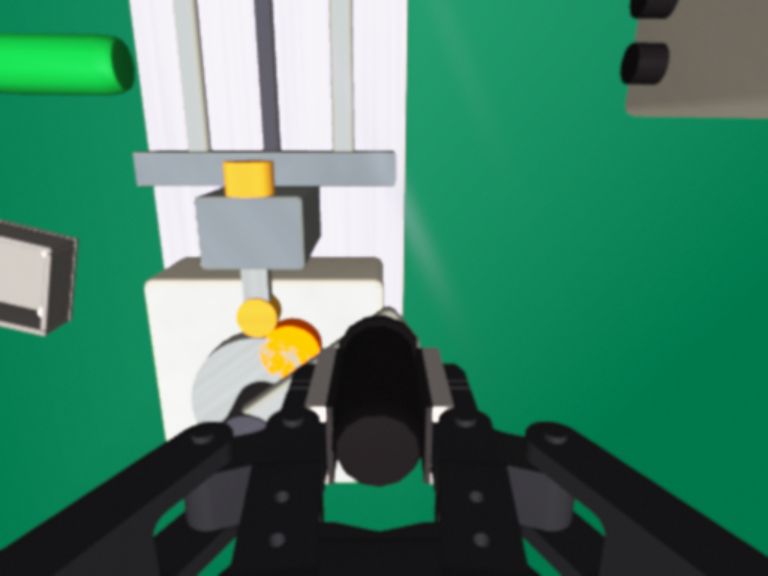

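Run:
```python
from h import *
z=np.load('pics/wrist_6.97.npz') if __import__('os').path.exists('pics/wrist_6.97.npz') else None
import glob;print(glob.glob('pics/wrist_*.npz'))
f=sorted(glob.glob('pics/wrist_6*.npz'))[-1];z=np.load(f);P=cloud('wrist',z);im=z['im'].astype(int)
crop(z['im'],215,20,295,125,'pics/w7c.png',6)
m=(im[...,0]>150)&(im[...,1]<60)&(abs(P[...,0]-.58)<.03);q=P[m];print(len(q),np.percentile(q,[0,2,10,50,90,98,100],axis=0).round(4))
```

```text
['pics/wrist_19.12.npz', 'pics/wrist_6.20.npz', 'pics/wrist_10.67.npz', 'pics/wrist_6.97.npz', 'pics/wrist_0.10.npz', 'pics/wrist_9.07.npz', 'pics/wrist_7.68.npz', 'pics/wrist_0.82.npz', 'pics/wrist_2.20.npz', 'pics/wrist_4.63.npz', 'pics/wrist_3.08.npz', 'pics/wrist_5.32.npz']
240 [[0.5696 0.1374 0.0477]
 [0.5697 0.1374 0.0484]
 [0.5714 0.1377 0.0501]
 [0.579  0.1408 0.054 ]
 [0.5865 0.1439 0.0559]
 [0.5882 0.1445 0.0565]
 [0.5883 0.1448 0.0569]]
```

View pics/w7c.png

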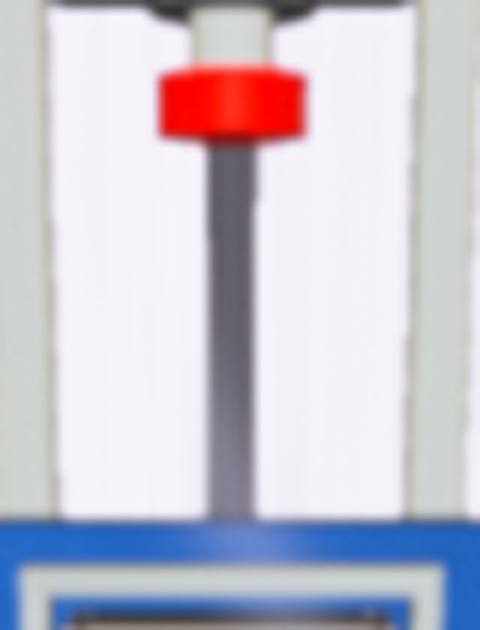

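{"api": "carry_out", "payload": {
  "commands": [
    {"delta_pos":[-0.0015,0.001,0],"delta_rot":[-0.002,-0.001,0],"claw":10},
    {"delta_pos":[-0.004,0.003,0],"delta_rot":[-0.002,-0.001,0],"claw":10},
    {"delta_pos":[-0.0065,0.0045,0],"delta_rot":[-0.002,-0.001,0],"claw":10},
    {"delta_pos":[-0.0095,0.006,0],"delta_rot":[-0.002,-0.001,0],"claw":10},
    {"delta_pos":[-0.012,0.007,0],"delta_rot":[-0.002,-0.001,0],"claw":10},
    {"delta_pos":[-0.015,0.0085,0],"delta_rot":[-0.002,-0.001,0],"claw":10},
    {"delta_pos":[-0.0175,0.0095,0],"delta_rot":[-0.002,-0.001,0],"claw":10},
    {"delta_pos":[-0.0205,0.01,0],"delta_rot":[-0.002,-0.001,0],"claw":10}
  ]
}}

```text
time: 19.88
eef_pos: [0.6409, -0.1459, 0.1337]
tcp_rot: [0.702, 0.712, 0.0, -0.003]
contact_force: [-4.6, 1.4, 5.8]
opening: 0.264
```

```bash
python3 wind.py 9.15 9.19 9.23 9.27 9.31 9.34 9.37 9.4 9.43
```

```text
t 19.88 phi 9.130 r 0.0599 z 0.1337 resist 2.7 radial -4.0 Fz 5.8 op 0.264
rot [-0.004 -0.004 -0.   ]
9.19 [-3.4  1.  -0. ]
9.23 [-5.8  1.5 -0. ]
9.27 [-8.2  1.9 -0.1]
9.31 [-10.5   2.2  -0.1]
9.34 [-12.3   2.3  -0.1]
9.37 [-14.1   2.4  -0.1]
9.4 [-15.9   2.5  -0.1]
9.43 [-17.7   2.5  -0.1]
```

{"api": "carry_out", "payload": {
  "commands": [
    {"delta_pos":[-0.0035,0.001,0],"delta_rot":[-0.003,-0.003,0],"claw":10},
    {"delta_pos":[-0.006,0.0015,0],"delta_rot":[-0.003,-0.003,0],"claw":10},
    {"delta_pos":[-0.008,0.002,0],"delta_rot":[-0.003,-0.003,0],"claw":10},
    {"delta_pos":[-0.0105,0.002,0],"delta_rot":[-0.003,-0.003,0],"claw":10},
    {"delta_pos":[-0.0125,0.0025,0],"delta_rot":[-0.003,-0.003,0],"claw":10},
    {"delta_pos":[-0.014,0.0025,0],"delta_rot":[-0.003,-0.003,0],"claw":10},
    {"delta_pos":[-0.016,0.0025,0],"delta_rot":[-0.003,-0.003,0],"claw":10},
    {"delta_pos":[-0.0175,0.0025,0],"delta_rot":[-0.003,-0.003,0],"claw":10}
  ]
}}

```text
time: 20.55
eef_pos: [0.6434, -0.1615, 0.1337]
tcp_rot: [0.702, 0.712, 0.001, -0.003]
contact_force: [-4.3, 3.6, 6.1]
opening: 0.264
```

```bash
python3 wind.py 9.43 9.46 9.48 9.5 9.52 9.54 9.56 9.58 9.6
```

```text
t 20.55 phi 9.395 r 0.0598 z 0.1337 resist 3.7 radial -4.2 Fz 6.1 op 0.264
rot [-0.002 -0.005 -0.   ]
9.46 [-3.9  0.1 -0. ]
9.48 [-5.1  0.  -0. ]
9.5 [-6.3 -0.1 -0. ]
9.52 [-7.5 -0.2 -0. ]
9.54 [-8.7 -0.3 -0.1]
9.56 [-9.9 -0.5 -0.1]
9.58 [-11.1  -0.7  -0.1]
9.6 [-12.2  -0.9  -0.1]
```

{"api": "carry_out", "payload": {
  "commands": [
    {"delta_pos":[-0.0035,0,0],"delta_rot":[-0.002,-0.004,0],"claw":10},
    {"delta_pos":[-0.005,0,0],"delta_rot":[-0.002,-0.004,0],"claw":10},
    {"delta_pos":[-0.0065,0,0],"delta_rot":[-0.002,-0.004,0],"claw":10},
    {"delta_pos":[-0.0075,-0.0005,0],"delta_rot":[-0.002,-0.004,0],"claw":10},
    {"delta_pos":[-0.0085,-0.0005,0],"delta_rot":[-0.002,-0.004,0],"claw":10},
    {"delta_pos":[-0.01,-0.0005,0],"delta_rot":[-0.002,-0.004,0],"claw":10},
    {"delta_pos":[-0.011,-0.001,0],"delta_rot":[-0.002,-0.004,0],"claw":10},
    {"delta_pos":[-0.012,-0.001,0],"delta_rot":[-0.002,-0.004,0],"claw":10}
  ]
}}

```text
time: 21.22
eef_pos: [0.6427, -0.1726, 0.1337]
tcp_rot: [0.702, 0.712, 0.001, -0.001]
contact_force: [-2.5, 4.0, 5.3]
opening: 0.262
```

```bash
python3 wind.py 9.6 9.62 9.64 9.65 9.66 9.67 9.68 9.69 9.7
```

```text
t 21.22 phi 9.581 r 0.0599 z 0.1337 resist 3.5 radial -3.1 Fz 5.3 op 0.262
rot [-0.    -0.003 -0.   ]
9.62 [-2.3 -0.3  0. ]
9.64 [-3.5 -0.6  0. ]
9.65 [-4.1 -0.7  0. ]
9.66 [-4.7 -0.8  0. ]
9.67 [-5.3 -1.   0. ]
9.68 [-5.8 -1.1  0. ]
9.69 [-6.4 -1.3  0. ]
9.7 [-7.  -1.5  0. ]
```

{"api": "carry_out", "payload": {
  "commands": [
    {"delta_pos":[-0.002,-0.0005,0],"delta_rot":[0,-0.003,0],"claw":10},
    {"delta_pos":[-0.003,-0.0005,0],"delta_rot":[0,-0.003,0],"claw":10},
    {"delta_pos":[-0.0035,-0.0005,0],"delta_rot":[0,-0.003,0],"claw":10},
    {"delta_pos":[-0.004,-0.0005,0],"delta_rot":[0,-0.003,0],"claw":10}
  ]
}}

```text
time: 21.55
eef_pos: [0.6421, -0.1761, 0.1337]
tcp_rot: [0.702, 0.712, 0.0, -0.001]
contact_force: [-3.2, 4.5, 4.4]
opening: 0.263
```

```bash
python3 wind.py 9.6 9.66 9.67 9.68 9.69 9.7 9.71
```

```text
t 21.55 phi 9.640 r 0.0599 z 0.1337 resist 3.8 radial -4.1 Fz 4.4 op 0.263
rot [-0.001 -0.002 -0.001]
9.66 [-1.2 -0.2 -0. ]
9.67 [-1.8 -0.3 -0. ]
9.68 [-2.3 -0.5 -0. ]
9.69 [-2.9 -0.7 -0. ]
9.7 [-3.5 -0.8 -0. ]
9.71 [-4.1 -1.  -0. ]
```

{"api": "carry_out", "payload": {
  "commands": [
    {"delta_pos":[-0.0015,-0.0005,0],"delta_rot":[0,-0.002,0],"claw":10},
    {"delta_pos":[-0.002,-0.0005,0],"delta_rot":[0,-0.002,0],"claw":10},
    {"delta_pos":[-0.003,-0.0005,0],"delta_rot":[0,-0.002,0],"claw":10},
    {"delta_pos":[-0.004,-0.001,0],"delta_rot":[0,-0.002,0],"claw":10}
  ]
}}

```text
time: 21.88
eef_pos: [0.6412, -0.1798, 0.1337]
tcp_rot: [0.702, 0.712, -0.0, -0.001]
contact_force: [-1.5, 4.8, 5.1]
opening: 0.266
```

```bash
python3 wind.py 9.7 9.72 9.73 9.74 9.75 9.76 9.77
```

```text
t 21.88 phi 9.704 r 0.0599 z 0.1337 resist 4.2 radial -2.8 Fz 5.1 op 0.266
rot [-0.001 -0.001 -0.001]
9.72 [-1.  -0.2  0. ]
9.73 [-1.5 -0.4  0. ]
9.74 [-2.1 -0.6  0. ]
9.75 [-2.7 -0.8  0. ]
9.76 [-3.2 -1.   0. ]
9.77 [-3.8 -1.2  0. ]
```

{"api": "carry_out", "payload": {
  "commands": [
    {"delta_pos":[-0.0015,-0.0005,0],"delta_rot":[0,-0.001,0],"claw":10},
    {"delta_pos":[-0.002,-0.0005,0],"delta_rot":[0,-0.001,0],"claw":10},
    {"delta_pos":[-0.003,-0.001,0],"delta_rot":[0,-0.001,0],"claw":10},
    {"delta_pos":[-0.004,-0.0012,0],"delta_rot":[0,-0.001,0],"claw":10}
  ]
}}

```text
time: 22.22
eef_pos: [0.64, -0.1836, 0.1337]
tcp_rot: [0.702, 0.712, -0.0, -0.001]
contact_force: [-2.6, 4.4, 4.2]
opening: 0.266
```

```bash
python3 wind.py 9.77 9.78 9.79 9.8 9.81 9.82 9.83
```

```text
t 22.22 phi 9.770 r 0.0600 z 0.1337 resist 3.3 radial -4.0 Fz 4.2 op 0.266
rot [-0.001 -0.    -0.001]
9.78 [-0.6 -0.2 -0. ]
9.79 [-1.2 -0.4 -0. ]
9.8 [-1.7 -0.6 -0. ]
9.81 [-2.3 -0.9 -0. ]
9.82 [-2.8 -1.1 -0. ]
9.83 [-3.4 -1.3 -0. ]
```

{"api": "carry_out", "payload": {
  "commands": [
    {"delta_pos":[-0.001,-0.0005,0],"delta_rot":[0,0,0],"claw":10},
    {"delta_pos":[-0.002,-0.0007,0],"delta_rot":[0,0,0],"claw":10},
    {"delta_pos":[-0.0027,-0.001,0],"delta_rot":[0,0,0],"claw":10},
    {"delta_pos":[-0.0035,-0.0014,0],"delta_rot":[0,0,0],"claw":10}
  ]
}}

```text
time: 22.55
eef_pos: [0.6387, -0.187, 0.1337]
tcp_rot: [0.702, 0.712, -0.0, -0.001]
contact_force: [-1.8, 5.8, 5.7]
opening: 0.263
```

```bash
python3 wind.py 9.83 9.84 9.85 9.86 9.87 9.88 9.89
```

```text
t 22.55 phi 9.830 r 0.0600 z 0.1337 resist 4.6 radial -4.0 Fz 5.7 op 0.263
rot [-0.001 -0.001 -0.001]
9.84 [-0.5 -0.2  0. ]
9.85 [-1.1 -0.5  0. ]
9.86 [-1.6 -0.7  0. ]
9.87 [-2.2 -1.   0. ]
9.88 [-2.7 -1.3  0. ]
9.89 [-3.2 -1.5  0. ]
```

{"api": "carry_out", "payload": {
  "commands": [
    {"delta_pos":[-0.001,-0.0005,0],"delta_rot":[0,0,0],"claw":10},
    {"delta_pos":[-0.0016,-0.0007,0],"delta_rot":[0,0,0],"claw":10},
    {"delta_pos":[-0.0022,-0.001,0],"delta_rot":[0,0,0],"claw":10},
    {"delta_pos":[-0.003,-0.0014,0],"delta_rot":[0,0,0],"claw":10}
  ]
}}

```text
time: 22.88
eef_pos: [0.6375, -0.1898, 0.1337]
tcp_rot: [0.703, 0.712, 0.0, -0.001]
contact_force: [-1.5, 5.7, 5.0]
opening: 0.265
```

```bash
python3 wind.py 9.88 9.89 9.9 9.91 9.92 9.93 9.94
```

```text
t 22.88 phi 9.882 r 0.0600 z 0.1337 resist 4.4 radial -3.8 Fz 5.0 op 0.265
rot [-0.001 -0.001 -0.001]
9.89 [-0.4 -0.2  0. ]
9.9 [-1.  -0.5  0. ]
9.91 [-1.5 -0.8  0. ]
9.92 [-2.  -1.1  0. ]
9.93 [-2.5 -1.4  0. ]
9.94 [-3.1 -1.7  0. ]
```

{"api": "carry_out", "payload": {
  "commands": [
    {"delta_pos":[-0.0008,-0.0004,0],"delta_rot":[0,0,0],"claw":10},
    {"delta_pos":[-0.0015,-0.0008,0],"delta_rot":[0,0,0],"claw":10},
    {"delta_pos":[-0.0022,-0.0012,0],"delta_rot":[0,0,0],"claw":10},
    {"delta_pos":[-0.003,-0.0016,0],"delta_rot":[0,0,0],"claw":10}
  ]
}}

```text
time: 23.22
eef_pos: [0.636, -0.1926, 0.1337]
tcp_rot: [0.703, 0.712, 0.001, -0.001]
contact_force: [-1.9, 5.2, 5.0]
opening: 0.263
```

```bash
python3 wind.py 9.94 9.95 9.96 9.97 9.98 9.99 10
```

```text
t 23.22 phi 9.934 r 0.0600 z 0.1337 resist 3.6 radial -4.2 Fz 5.0 op 0.263
rot [-0.    -0.002 -0.001]
9.95 [-0.8 -0.5  0. ]
9.96 [-1.3 -0.8  0. ]
9.97 [-1.8 -1.1  0. ]
9.98 [-2.3 -1.5  0. ]
9.99 [-2.8 -1.8  0. ]
10.0 [-3.3 -2.1  0. ]
```

{"api": "carry_out", "payload": {
  "commands": [
    {"delta_pos":[-0.0008,-0.0005,0],"delta_rot":[0,0,0],"claw":10},
    {"delta_pos":[-0.0016,-0.001,0],"delta_rot":[0,0,0],"claw":10},
    {"delta_pos":[-0.0023,-0.0014,0],"delta_rot":[0,0,0],"claw":10},
    {"delta_pos":[-0.003,-0.002,0],"delta_rot":[0,0,0],"claw":10}
  ]
}}

```text
time: 23.55
eef_pos: [0.6343, -0.1954, 0.1337]
tcp_rot: [0.703, 0.712, 0.001, -0.001]
contact_force: [-0.3, 5.2, 4.1]
opening: 0.266
```

```bash
python3 wind.py 10 10.01 10.02 10.03 10.04 10.05 10.06
python3 - <<'E'
from h import *
im,d=cap('side');crop(im,170,180,270,270,'pics/s13.png',6)
im,d=cap('scene');crop(im,250,190,340,275,'pics/sc13.png',6)
E
```

```text
t 23.55 phi 9.988 r 0.0600 z 0.1337 resist 4.3 radial -3.0 Fz 4.1 op 0.266
rot [ 0.    -0.002 -0.001]
10.01 [-1.1 -0.7  0. ]
10.02 [-1.6 -1.1  0. ]
10.03 [-2.1 -1.4  0. ]
10.04 [-2.6 -1.8  0. ]
10.05 [-3.  -2.1 -0. ]
10.06 [-3.5 -2.5 -0. ]
```

View pics/sc13.png

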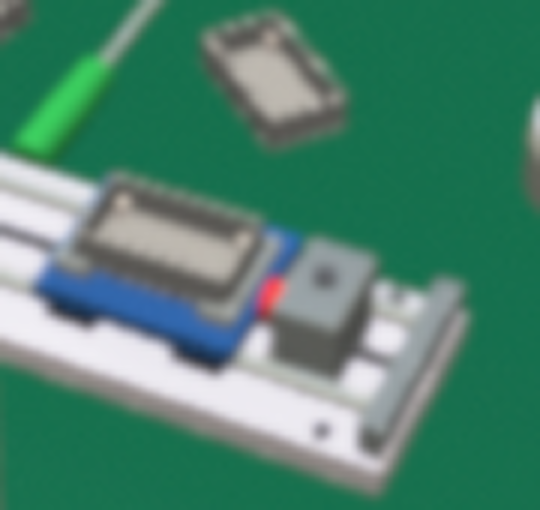

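{"api": "carry_out", "payload": {
  "commands": [
    {"delta_pos":[-0.001,-0.0006,0],"delta_rot":[0,0,0],"claw":10},
    {"delta_pos":[-0.0016,-0.0011,0],"delta_rot":[0,0,0],"claw":10},
    {"delta_pos":[-0.0022,-0.0015,0],"delta_rot":[0,0,0],"claw":10},
    {"delta_pos":[-0.0028,-0.002,0],"delta_rot":[0,0,0],"claw":10}
  ]
}}

```text
time: 23.98
eef_pos: [0.633, -0.1973, 0.1337]
tcp_rot: [0.703, 0.711, 0.002, -0.001]
contact_force: [0.5, 7.5, 4.4]
opening: 0.265
```

```bash
python3 wind.py 10.05 10.06 10.07 10.08 10.09 10.1 10.11
```

```text
t 23.98 phi 10.028 r 0.0600 z 0.1337 resist 6.5 radial -3.9 Fz 4.4 op 0.265
rot [ 0.002 -0.004 -0.002]
10.06 [-1.6 -1.1 -0. ]
10.07 [-2.  -1.5 -0. ]
10.08 [-2.5 -1.8 -0. ]
10.09 [-3.  -2.2 -0. ]
10.1 [-3.4 -2.6 -0. ]
10.11 [-3.9 -3.  -0. ]
```

{"api": "carry_out", "payload": {
  "commands": [
    {"delta_pos":[-0.0014,-0.001,0],"delta_rot":[0.002,-0.003,-0.002],"claw":10},
    {"delta_pos":[-0.0017,-0.0013,0],"delta_rot":[0.002,-0.003,-0.002],"claw":10},
    {"delta_pos":[-0.002,-0.0015,0],"delta_rot":[0.002,-0.003,-0.002],"claw":10},
    {"delta_pos":[-0.002,-0.0015,0],"delta_rot":[0.002,-0.003,-0.002],"claw":10}
  ]
}}

```text
time: 24.32
eef_pos: [0.6325, -0.1981, 0.1338]
tcp_rot: [0.702, 0.712, 0.002, -0.0]
contact_force: [1.2, 8.0, 4.2]
opening: 0.264
```

```bash
python3 wind.py 10.05 10.06 10.07 10.08 10.09 10.1 10.11
```

```text
t 24.32 phi 10.043 r 0.0600 z 0.1338 resist 7.2 radial -3.7 Fz 4.2 op 0.264
rot [ 0.003 -0.003 -0.   ]
10.06 [-0.8 -0.6  0.1]
10.07 [-1.3 -1.   0.1]
10.08 [-1.8 -1.3  0.1]
10.09 [-2.2 -1.7  0.1]
10.1 [-2.7 -2.1  0. ]
10.11 [-3.2 -2.5  0. ]
```

{"api": "carry_out", "payload": {
  "commands": [
    {"delta_pos":[-0.0015,-0.0011,0],"delta_rot":[0.003,-0.003,0],"claw":10},
    {"delta_pos":[-0.0018,-0.0013,0],"delta_rot":[0.003,-0.003,0],"claw":10},
    {"delta_pos":[-0.002,-0.0015,0],"delta_rot":[0.003,-0.003,0],"claw":10},
    {"delta_pos":[-0.0022,-0.0017,0],"delta_rot":[0.003,-0.003,0],"claw":10}
  ]
}}

```text
time: 24.65
eef_pos: [0.632, -0.1987, 0.1338]
tcp_rot: [0.702, 0.712, 0.002, -0.0]
contact_force: [2.5, 7.9, 4.8]
opening: 0.268
```

```bash
python3 wind.py 10.05 10.06 10.07 10.08 10.09 10.1 10.11
```

```text
t 24.65 phi 10.056 r 0.0600 z 0.1338 resist 7.9 radial -2.7 Fz 4.8 op 0.268
rot [ 0.003 -0.003 -0.   ]
10.06 [-0.2 -0.1  0. ]
10.07 [-0.7 -0.5  0. ]
10.08 [-1.1 -0.9  0. ]
10.09 [-1.6 -1.2  0. ]
10.1 [-2.1 -1.6  0. ]
10.11 [-2.5 -2.   0. ]
```

{"api": "carry_out", "payload": {
  "commands": [
    {"delta_pos":[-0.0016,-0.0012,0],"delta_rot":[0.003,-0.003,0],"claw":10},
    {"delta_pos":[-0.002,-0.0015,0],"delta_rot":[0.003,-0.003,0],"claw":10},
    {"delta_pos":[-0.0024,-0.0018,0],"delta_rot":[0.003,-0.003,0],"claw":10},
    {"delta_pos":[-0.0028,-0.0022,0],"delta_rot":[0.003,-0.003,0],"claw":10}
  ]
}}

```text
time: 24.98
eef_pos: [0.6313, -0.1997, 0.1338]
tcp_rot: [0.702, 0.712, 0.003, 0.0]
contact_force: [2.6, 8.8, 4.0]
opening: 0.266
```

```bash
python3 wind.py 10.07 10.08 10.09 10.1 10.11 10.12 10.13 10.14 10.15
```

```text
t 24.98 phi 10.076 r 0.0600 z 0.1338 resist 8.6 radial -3.3 Fz 4.0 op 0.266
rot [ 0.004 -0.003 -0.001]
10.08 [-0.2 -0.1  0.1]
10.09 [-0.6 -0.5  0.1]
10.1 [-1.1 -0.9  0.1]
10.11 [-1.6 -1.3  0.1]
10.12 [-2.  -1.6  0.1]
10.13 [-2.5 -2.   0.1]
10.14 [-2.9 -2.4  0.1]
10.15 [-3.4 -2.8  0.1]
```

{"api": "carry_out", "payload": {
  "commands": [
    {"delta_pos":[-0.002,-0.0016,0],"delta_rot":[0.003,-0.003,0],"claw":10},
    {"delta_pos":[-0.0024,-0.002,0],"delta_rot":[0.003,-0.003,0],"claw":10},
    {"delta_pos":[-0.0028,-0.0023,0],"delta_rot":[0.003,-0.003,0],"claw":10},
    {"delta_pos":[-0.0032,-0.0026,0],"delta_rot":[0.003,-0.003,0],"claw":10}
  ]
}}

```text
time: 25.32
eef_pos: [0.6303, -0.2009, 0.1338]
tcp_rot: [0.703, 0.711, 0.003, 0.0]
contact_force: [3.6, 9.2, 3.9]
opening: 0.264
```

```bash
python3 wind.py 10.1 10.1 10.11 10.12 10.13 10.14 10.15 10.16 10.17 10.18
```

```text
t 25.32 phi 10.102 r 0.0600 z 0.1338 resist 9.5 radial -3.0 Fz 3.9 op 0.264
rot [ 0.005 -0.004 -0.002]
10.1 [0.1 0.1 0.1]
10.11 [-0.4 -0.3  0.1]
10.12 [-0.9 -0.7  0.1]
10.13 [-1.3 -1.1  0.1]
10.14 [-1.8 -1.5  0.1]
10.15 [-2.2 -1.9  0.1]
10.16 [-2.7 -2.3  0.1]
10.17 [-3.1 -2.7  0. ]
10.18 [-3.5 -3.1  0. ]
```

```bash
python3 - <<'E'
from h import *
im,d=cap('wrist')
import glob
for f in ['pics/wrist_9.07.npz','pics/wrist_10.67.npz','pics/wrist_19.12.npz','pics/last_wrist.npz']:
    z=np.load(f);p=z['p'];Rm=R.from_quat(z['q']).as_matrix();P=cloud('wrist',z);q=(P-p)@Rm
    m=(abs(q[...,0])<.03)&(abs(q[...,1])<.0135)&(q[...,2]<-.018)&(q[...,2]>-.032)
    w=q[m];c,_,_=cv2.fitEllipse(cv2.convexHull((w[:,:2]*1e4).astype(np.float32))) ,0,0
    print(f,m.sum(),np.array(c[0])/10,np.array(c[1])/10,np.median(w[:,2]), cv2.minEnclosingCircle((w[:,:2]*1000).astype(np.float32)))
    mu,mv=np.where(m)[1],np.where(m)[0];print(' px',mu.mean(),mv.mean())
z=np.load('pics/last_wrist.npz');crop(z['im'],150,150,380,384,'pics/w14.png',3)
E
python3 wind.py 10.1
```

```text
pics/wrist_9.07.npz 4018 [-0.28293934  0.75014286] [28.86290894 39.01056213] -0.024276909612634033 ((0.0671234279870987, 0.020056458190083504), 17.903345108032227)
 px 252.78048780487805 293.9629168740667
pics/wrist_10.67.npz 4030 [0.00735302 0.31719494] [32.06471558 36.47705078] -0.024342898071845323 ((0.3391423225402832, 0.022890567779541016), 17.969837188720703)
 px 252.1836228287841 294.2848635235732
pics/wrist_19.12.npz 4032 [ 0.28607702 -0.04161396] [32.14860535 34.71285706] -0.02438693894409167 ((0.1838102787733078, -0.1435084342956543), 17.863073348999023)
 px 252.28472222222223 294.03025793650795
pics/last_wrist.npz 4021 [-0.13957005  0.65177164] [31.56849365 35.91615295] -0.024263914133717153 ((0.13679790496826172, -0.18690919876098633), 17.953699111938477)
 px 253.32181049490177 292.8525242476996
t 25.37 phi 10.103 r 0.0600 z 0.1338 resist 8.7 radial -2.8 Fz 4.2 op 0.264
rot [ 0.005 -0.004 -0.002]
```

View pics/w14.png

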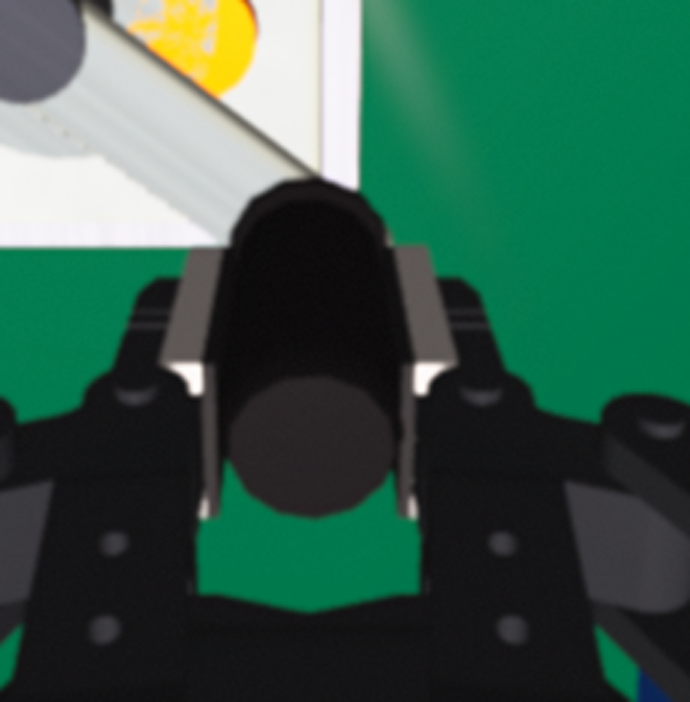

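{"api": "carry_out", "payload": {
  "commands": [
    {"delta_pos":[-0.0023,-0.002,0],"delta_rot":[0.004,-0.003,0],"claw":10},
    {"delta_pos":[-0.0028,-0.0024,0],"delta_rot":[0.004,-0.003,0],"claw":10},
    {"delta_pos":[-0.0032,-0.0028,0],"delta_rot":[0.004,-0.003,0],"claw":10},
    {"delta_pos":[-0.0036,-0.0031,0],"delta_rot":[0.004,-0.003,0],"claw":10}
  ]
}}

```text
time: 25.7
eef_pos: [0.6291, -0.2024, 0.1338]
tcp_rot: [0.703, 0.711, 0.004, 0.001]
contact_force: [4.3, 9.6, 3.0]
opening: 0.266
```

```bash
python3 wind.py 10.13 10.14 10.15 10.16 10.17 10.18 10.19 10.2 10.21 10.22
```

```text
t 25.70 phi 10.134 r 0.0600 z 0.1338 resist 10.1 radial -3.0 Fz 3.0 op 0.266
rot [ 0.006 -0.004 -0.002]
10.14 [-0.2 -0.2  0.1]
10.15 [-0.7 -0.6  0.1]
10.16 [-1.1 -1.   0.1]
10.17 [-1.6 -1.4  0.1]
10.18 [-2.  -1.8  0.1]
10.19 [-2.4 -2.3  0.1]
10.2 [-2.9 -2.7  0.1]
10.21 [-3.3 -3.1  0.1]
10.22 [-3.7 -3.5  0.1]
```

{"api": "carry_out", "payload": {
  "commands": [
    {"delta_pos":[-0.0023,-0.0021,0],"delta_rot":[0.005,-0.004,0],"claw":5},
    {"delta_pos":[-0.0027,-0.0025,0],"delta_rot":[0.005,-0.004,0],"claw":5},
    {"delta_pos":[-0.0031,-0.0029,0],"delta_rot":[0.005,-0.004,0],"claw":5},
    {"delta_pos":[-0.0034,-0.0032,0],"delta_rot":[0.005,-0.004,0],"claw":5}
  ],
  "force": 100
}}

```text
time: 26.03
eef_pos: [0.6281, -0.2036, 0.1339]
tcp_rot: [0.703, 0.711, 0.004, 0.001]
contact_force: [5.7, 9.9, 3.1]
opening: 0.261
```

```bash
python3 wind.py 10.13 10.14 10.15 10.16 10.17 10.18 10.19 10.2 10.21 10.22 10.23 10.24 10.25
python3 - <<'E'
from h import *
im,d=cap('wrist')
for f in ['pics/wrist_19.12.npz','pics/last_wrist.npz']:
    z=np.load(f);p=z['p'];Rm=R.from_quat(z['q']).as_matrix();P=cloud('wrist',z);q=(P-p)@Rm
    m=(abs(q[...,0])<.03)&(abs(q[...,1])<.0135)&(q[...,2]<-.018)&(q[...,2]>-.032)
    mu,mv=np.where(m)[1],np.where(m)[0];print(' px',mu.mean(),mv.mean())
z=np.load('pics/last_wrist.npz');crop(z['im'],150,150,380,384,'pics/w15.png',3)
E
```

```text
t 26.03 phi 10.160 r 0.0600 z 0.1339 resist 11.1 radial -2.4 Fz 3.1 op 0.261
rot [ 0.007 -0.004 -0.003]
10.14 [0.9 0.8 0.2]
10.15 [0.4 0.4 0.2]
10.16 [0.  0.  0.2]
10.17 [-0.4 -0.4  0.2]
10.18 [-0.9 -0.8  0.2]
10.19 [-1.3 -1.2  0.2]
10.2 [-1.7 -1.6  0.2]
10.21 [-2.1 -2.1  0.2]
10.22 [-2.6 -2.5  0.2]
10.23 [-3.  -2.9  0.2]
10.24 [-3.4 -3.4  0.2]
10.25 [-3.8 -3.8  0.1]
 px 252.28472222222223 294.03025793650795
 px 253.18993305231837 292.5405405405405
```

View pics/w15.png

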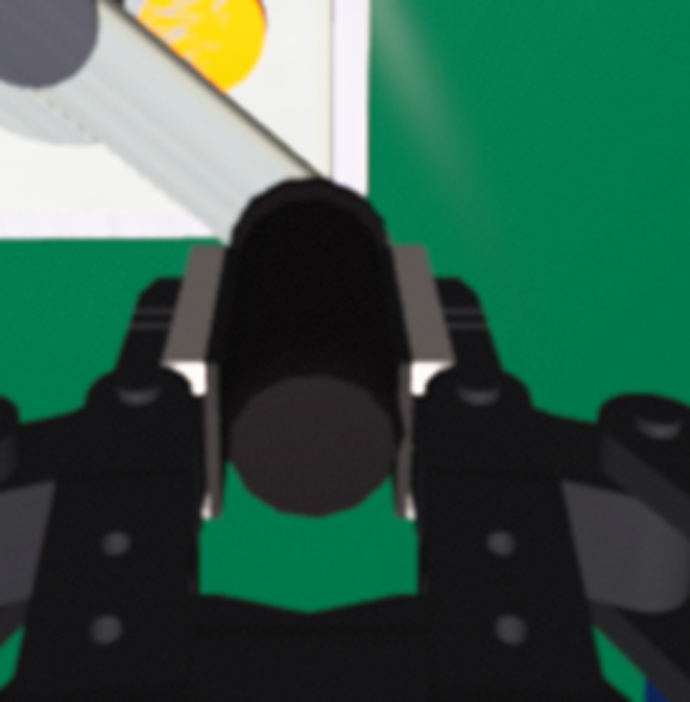

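{"api": "carry_out", "payload": {
  "commands": [
    {"delta_pos":[-0.0023,-0.0023,0],"delta_rot":[0.005,-0.004,0],"claw":5},
    {"delta_pos":[-0.0026,-0.0026,0],"delta_rot":[0.005,-0.004,0],"claw":5},
    {"delta_pos":[-0.0028,-0.0028,0],"delta_rot":[0.005,-0.004,0],"claw":5}
  ]
}}

```text
time: 26.33
eef_pos: [0.6275, -0.2041, 0.1339]
tcp_rot: [0.703, 0.711, 0.004, 0.001]
contact_force: [6.0, 10.3, 2.9]
opening: 0.254
```

```bash
python3 wind.py 10.17 10.16 10.18 10.2 10.22 10.24
```

```text
t 26.33 phi 10.173 r 0.0599 z 0.1339 resist 11.7 radial -2.6 Fz 2.9 op 0.254
rot [ 0.008 -0.004 -0.004]
10.16 [0.5 0.6 0.2]
10.18 [-0.3 -0.2  0.2]
10.2 [-1.2 -1.1  0.2]
10.22 [-2.  -1.9  0.2]
10.24 [-2.8 -2.8  0.2]
```

{"api": "carry_out", "payload": {
  "commands": [
    {"delta_pos":[-0.0012,-0.0011,0],"delta_rot":[0.005,-0.003,0],"claw":5},
    {"delta_pos":[-0.0003,-0.0002,0],"delta_rot":[0.004,-0.003,0],"claw":5},
    {"delta_pos":[0.0005,0.0006,0],"delta_rot":[0.003,-0.002,0],"claw":5},
    {"delta_pos":[0.001,0.001,0],"delta_rot":[0.003,-0.002,0],"claw":5},
    {"delta_pos":[0.0015,0.0015,0],"delta_rot":[0.003,-0.002,0],"claw":5}
  ]
}}

```text
time: 26.75
eef_pos: [0.6293, -0.2021, 0.1339]
tcp_rot: [0.703, 0.711, 0.003, 0.001]
contact_force: [-0.6, 4.5, 3.6]
opening: 0.257
```

```bash
python3 wind.py 10.13 10.02 10.04 10.06 10.08 10.1 10.12 10.14
```

```text
t 26.75 phi 10.128 r 0.0600 z 0.1339 resist 3.1 radial -3.3 Fz 3.6 op 0.257
rot [ 0.005 -0.003 -0.003]
10.02 [5.1 4.  0.2]
10.04 [4.1 3.3 0.2]
10.06 [3.1 2.6 0.2]
10.08 [2.2 1.9 0.2]
10.1 [1.2 1.1 0.2]
10.12 [0.3 0.3 0.2]
10.14 [-0.6 -0.5  0.1]
```

{"api": "carry_out", "payload": {
  "commands": [
    {"delta_pos":[0.0015,0.001,0],"delta_rot":[0.004,-0.002,-0.002],"claw":5},
    {"delta_pos":[0.002,0.0016,0],"delta_rot":[0.004,-0.002,-0.002],"claw":5},
    {"delta_pos":[0.0026,0.0021,0],"delta_rot":[0.004,-0.002,-0.002],"claw":5},
    {"delta_pos":[0.0031,0.0026,0],"delta_rot":[0.004,-0.002,-0.002],"claw":5},
    {"delta_pos":[0.0031,0.0026,0],"delta_rot":[0.004,-0.002,-0.002],"claw":5}
  ]
}}

```text
time: 27.17
eef_pos: [0.6317, -0.1992, 0.1338]
tcp_rot: [0.703, 0.712, 0.0, 0.0]
contact_force: [-3.8, 2.7, 5.5]
opening: 0.258
```

```bash
python3 wind.py 10.08 10.02 10.04 10.06 10.08 10.1 10.12 10.14
```

```text
t 27.17 phi 10.067 r 0.0600 z 0.1338 resist -0.2 radial -4.7 Fz 5.5 op 0.258
rot [ 0.001 -0.    -0.001]
10.02 [2.3 1.6 0.1]
10.04 [1.3 0.9 0.1]
10.06 [0.3 0.2 0.1]
10.08 [-0.6 -0.5  0.1]
10.1 [-1.5 -1.3  0.1]
10.12 [-2.5 -2.   0.1]
10.14 [-3.4 -2.8  0.1]
```

{"api": "carry_out", "payload": {
  "commands": [
    {"delta_pos":[0,0,0],"delta_rot":[0,0,0],"claw":28},
    {"delta_pos":[0,0,0],"delta_rot":[0,0,0],"claw":40},
    {"delta_pos":[0,0,0],"delta_rot":[0,0,0],"claw":60},
    {"delta_pos":[0,0,0],"delta_rot":[0,0,0],"claw":70},
    {"delta_pos":[0,0,-0.005],"delta_rot":[0,0,0],"claw":70},
    {"delta_pos":[0,0,-0.02],"delta_rot":[0,0,0],"claw":70},
    {"delta_pos":[0,0,-0.045],"delta_rot":[0,0,0],"claw":70},
    {"delta_pos":[0,0,-0.075],"delta_rot":[0,0,0],"claw":70}
  ]
}}

```text
time: 27.83
eef_pos: [0.6308, -0.199, 0.2086]
tcp_rot: [0.703, 0.712, -0.0, -0.001]
contact_force: [0.1, -1.0, -0.1]
opening: 0.703
```

{"api": "carry_out", "payload": {
  "commands": [
    {"delta_pos":[0.01,0,-0.025],"delta_rot":[0,0,0],"claw":70},
    {"delta_pos":[0.03,0,-0.05],"delta_rot":[0,0,0],"claw":70},
    {"delta_pos":[0.06,0,-0.075],"delta_rot":[0,0,0],"claw":70},
    {"delta_pos":[0.09,0,-0.09],"delta_rot":[0,0,0],"claw":70},
    {"delta_pos":[0.11,0,-0.1],"delta_rot":[0,0,0],"claw":70},
    {"delta_pos":[0.12,0,-0.1],"delta_rot":[0,0,0],"claw":70},
    {"delta_pos":[0.12,0,-0.1],"delta_rot":[0,0,0],"claw":70}
  ]
}}

```text
time: 28.42
eef_pos: [0.6299, -0.0774, 0.3109]
tcp_rot: [0.702, 0.712, 0.001, 0.0]
contact_force: [0.5, -0.5, 0.0]
opening: 0.696
```

Run:
```python
from h import *
s=ctrl.get_state();print(s['time'],s['eef_pos'],s['contact_force'].round(1))
im,d=cap('wrist');cv2.imwrite('pics/w16.png',cv2.resize(im[:,:,::-1],None,fx=1.5,fy=1.5))
im,d=cap('side');cv2.imwrite('pics/s16.png',cv2.resize(im[:,:,::-1],None,fx=1.5,fy=1.5))
im,d=cap('scene');cv2.imwrite('pics/sc16.png',cv2.resize(im[:,:,::-1],None,fx=1.5,fy=1.5))
```

```text
28.4167 [ 0.62985025 -0.07740569  0.31087986] [ 0.5 -0.5  0. ]
```

View pics/w16.png

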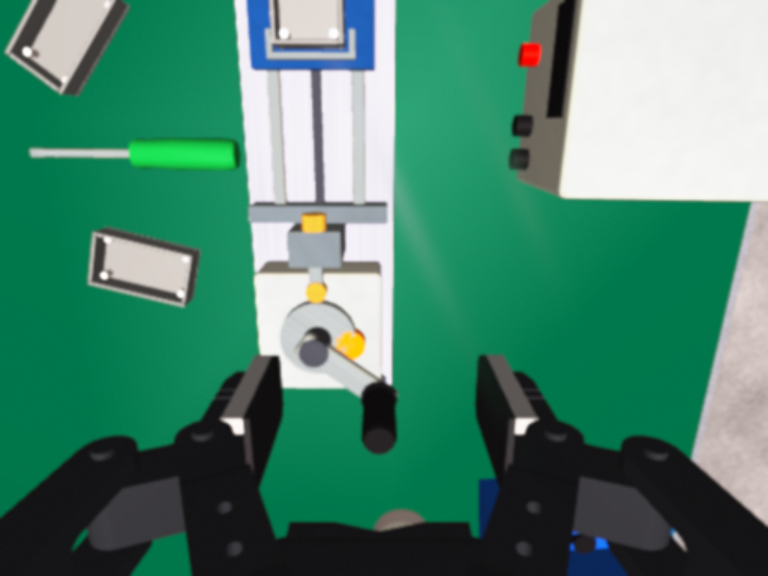

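View pics/sc16.png

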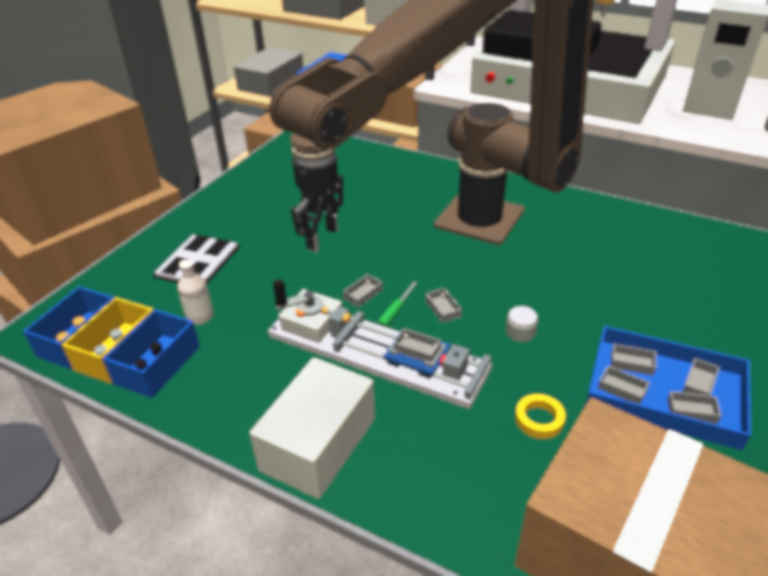

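Run:
```python
from h import *
z=np.load('pics/last_scene.npz');crop(z['im'],240,200,340,275,'pics/sc17.png',6)
z=np.load('pics/last_side.npz');crop(z['im'],170,180,270,270,'pics/s17.png',6)
z=np.load('pics/last_wrist.npz');k=px('wrist',378/1.5,440/1.5,z,Z=.158);print(k,np.arctan2(k[1]+.1633,-(k[0]-.5836))+4*np.pi)
P=cloud('scene').reshape(-1,3);m=(abs(P[:,0]-.58)<.04)&(abs(P[:,1]-.092)<.06)&(P[:,2]>.066)&(P[:,2]<.08);m&=P[:,1]<.14
print(cv2.minAreaRect((P[m,:2]*1000).astype(np.float32)),np.median(P[m,2]))
```

```text
[ 0.63123547 -0.1978216   0.158     ] 10.051891883719422
((580.59912109375, 90.09542846679688), (54.19541549682617, 85.08768463134766), 1.528879165649414) 0.07132137594157817
```

View pics/sc17.png

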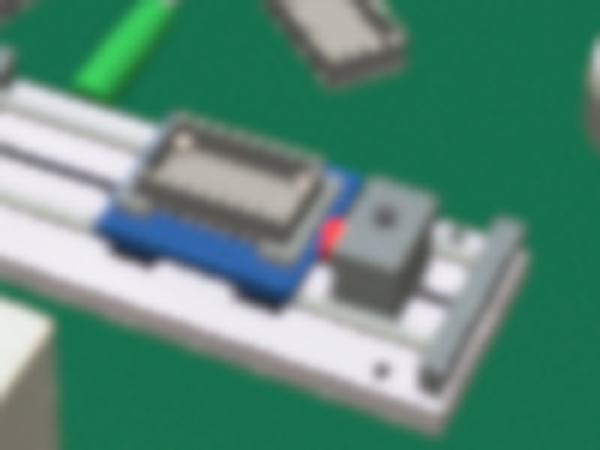

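View pics/s17.png

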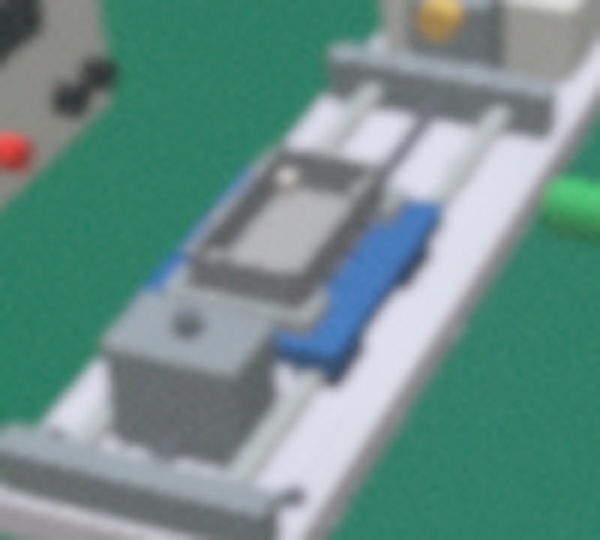

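```bash
python3 -c "
from h import *
print(ctrl.get_state()['time']);print(ctrl.sign_off())"
```

```text
28.5667
the job is handed in; nothing more can be done
None
```

I set the loose shell (the one farthest to the robot's right) into the nest. I then wound the crank clockwise through both heavy points until the carrier pressed on the red buffer, let go and handed the job in at 28.6 s.

**Shell:** Measured right after placing, its rim stood level at about 72 mm, 23.4 mm above the nest floor against a nominal 24 mm. It sat within 1 mm of the nest centre. The last pictures show it still in the nest.

**Press:** The highest force I read along the knob's path was 11.7 N, inside the wanted 10 to 16 N. I estimate that as roughly 78 to 90 N on the buffer, so the margin above the 75 N minimum is small.

**After letting go:** I eased the force off before opening the jaws. The crank stayed near 10.05 rad, with the carrier resting against the red tip and the robot clear of everything. The other things on the bench look undisturbed in the pictures.

**Checks that disagreed:**
- **Heavy points:** while moving through them I read 14 to 16 N at the knob, more than the stated 10 N and more than my final press. Held still, I read 7 to 8 N, so I took the moving values as a motion effect.
- **Buffer travel:** the knob travelled farther during the press than the stiff buffer alone would explain. By travel alone the press could have been as high as about 120 N, still inside the limit. The force reading and the way it eased off fit the lower figure.

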